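# Clamp a sample tube in the uncapping stand

### The arm

A 6-joint arm with a two-finger parallel gripper is mounted at the origin on the work surface. World frame = base frame: x ahead of the robot, y to its left, z up, the work surface at z = 0. Lengths are in m, angles in rad, forces in N, time in s.
With the tool pointing down it reaches from about 0.4 to 0.825 m from the base axis. Payload 7 kg.
Tool frame: the origin (TCP) lies midway between the tips of the shut fingers; the grasp point (between the pads) lies 19 mm behind it; z points along the fingers, x is the direction in which the jaws open and shut, and the axes are right-handed (so a half turn about z gives the same grasp; the last joint's range is limited). The gripper opens to 88 mm and grips with 3 to 60 N. Pads are 19 mm wide; open, the fingers measure 130 mm over their backs; the gripper's body (78 mm by 193 mm) begins 47 mm behind the grasp point.
Start: joints at [1.633, 0.359, 0.012, 0, -1.224, -0.288], TCP at [0.151, 0.658, 0.227] pointing down, gripper open.
Joint ranges: [-3.07, 3.07], [-1.43, 2.12], [-1.02, 1.25], [-3.03, 1.67], [-3.05, -0], [-3.03, 3.03]. Speed limits (rad/s): [2.39, 2.39, 3.01, 3.14, 3.14, 3.14].

### API

Orientations are given as [roll, pitch, yaw] about the fixed x, y, z axes, in that order (R = Rz(yaw) Ry(pitch) Rx(roll)).
In Python, from station import arm, grab_frame, camera_params gives the robot as it stands.
- The arm moves only by the shell command python3 -m handwheel 'ROWS' [FORCE]. ROWS is JSON, a list that holds one entry, the list of rows, each a list of 5 numbers: the finger opening in m, from 0 to 0.0876, then the shift along the tool's x, y, z in m, then the turn about the tool's z in degrees. A call has 1 to 20 rows; each row is the pose to reach, as a shift and turn from the pose measured when the call began, along the tool's axes at that moment; what a row does not reach only later rows make up. A row lasts 1/12 s, in which the tool goes at most 41.7 mm and 7.16 degrees, less where a joint would pass 70% of its speed; a pose out of reach is approached as far as the arm can. A call with a gripper value outside its range is refused whole. The fingers move at their own pace and stop on an object; FORCE is the grip in N (left out, the last holds). Time passes only in rows, so rows that repeat a pose let the fingers close. It gives the time, the measured TCP pose, the force and the opening at its end, in the units of the state.
- arm.get_state(): the state, without advancing time (a new reading comes with each control period).
- grab_frame(name): name is "scene" or "side" or "wrist"; returns the picture (420x560x3 uint8, blue, green, red); there is no depth.
- camera_params(name): a dict with "intrinsics" (3x3 intrinsics, pixels), "R" (3x3) and "t" (3): a world point X has camera coordinates R X + t; the wrist camera has in their place "tool_from_camera" (4x4, takes a point from camera to tool coordinates, whose origin is the TCP and whose axes are the tool frame's). Camera axes: x right, y down, z forward; pixel columns grow to the right and rows downward; lengths in m; the calibration is good to about 2 mm. A picture is of the moment at which its call begins: read the wrist's pose just before it. camera_params takes no time and is no camera call.
- arm.job_done(): hands the job in, once; it reports no verdict.
The state is a dict: "t": time; "q": joint angles; "qd": joint speeds; "joint_efforts": joint torques, N m; "eef_pos": TCP position; "ee_rot": TCP orientation; "force": force on the tool from outside, world axes, zero at the start; "moment": the same for the moment, N m; "width": finger opening in m.
Only numpy, scipy, OpenCV 4.12 (cv2) and the standard library are available. Lean on these libraries where they do the work, as an engineer would, in place of code of your own. Each camera call takes 0.05 s, during which the arm holds its last target.

### The job

Get the orange-capped tube ready for uncapping: take it out of the yellow rack and feed it, bottom end first, into the slanting collet of the uncapping stand until it is fully home on the depth stop, pressing no harder than it takes to feel it seat. Then swing the red-knobbed clamp lever all the way over to close the collet and let go, leaving the other tubes and the things on the bench as they were.

Things in the scene. Friction and masses are not known exactly. Their poses are not given: they have to be found in the camera images.
- tube_orange: The tube to clamp: sealed round sample tube, 24 g, 104 mm long, orange ribbed cap with a darker plug on top, white label on a dark barrel. Smooth 16 mm barrel with hemispherical bottom; the cap, 19 mm in diameter, covers the top 26 mm. Origin at the bottom tip, z along the tube towards the cap. Stands upright in one of the rack's five used places; which one changes.
- tube_orange_tip (a point): Bottom tip of the orange-capped tube (the same point as its origin).
- tube_rack: Yellow open grid rack, fixed, 92 (x) by 210 mm (y), top at 64 mm, 4 by 9 square 17.6 mm holes, 22 mm pitch. Origin under its centre, z up. Tubes stand on its floor 4 mm up: tube tops 108 mm, cap lower edges 82 mm above the bench. Used places (x, y): (-33,-88), (33,-44), (-33,0), (33,44), (-33,88) mm in its frame. Along its x and y at least 60 mm is free beside each tube.
- tube_stand: Uncapping stand, fixed: grey foot 150 by 112 by 24 mm, two cheek plates up to 98 mm high and 72 mm wide over both, between them a slanting round white head with steel nose. Origin under the foot, 12 mm in front of its centre; x to its rear, z up. Its front (-x), where the collet opens up and forwards, looks roughly towards the robot; lever on its right (-y).
- collet: Collet in the stand's head. Origin: centre of its mouth, 135 mm above the bench, 30 mm in front of the stand's origin. z points out of the mouth along the bore, leaning 32 degrees from vertical to the stand's front; y is the stand's y. Head and nose up to 56 mm in diameter. A countersink 29 mm wide narrows over 9 mm to a bore of 18.6 mm. Three jaws 11 to 23 mm down grip as the lever closes.
- collet_balls (a point): Point on the bore axis 31 mm below the mouth, where three spring balls rub on the tube: feeding it past them and on takes 3 to 7 N, and they then keep it from sliding by its own weight. The depth stop lies deeper, 44 to 58 mm from the mouth; its setting changes and is not reported, so feel for it: the push rises at once well above the rubbing. Home, the tube stands 46 to 60 mm out.
- seat_pin (a joint): Spring pin in the middle of the depth stop, in metres pressed: 0 with no tube on it, 0.004 when the tube's bottom is on the stop (it stands 4 mm proud and takes under 1 N to press). Fully home means more than 0.0025. A push on the tube of more than about 30 N would damage it and fails; 10 to 15 N is plenty to feel the stop.
- clamp_lever (a joint): Clamp lever on the stand's right side, in radians: 0 open, leaning 25 degrees from upright to the rear; 1.4 closed against its end, leaning 55 degrees to the front. Starts between 0 and 0.3 (collet open). Friction holds it wherever it is left; it takes about 2 N at the knob, a little more as the jaws grip. Closed means beyond 1.25.
- lever_knob (a point): Centre of the red ball knob, 24 mm in diameter, on the end of the lever's 9 mm steel arm. It travels on an arc of 85 mm radius about lever_pivot in the stand's x-z plane, over the top towards the stand's front (-x). The arc's plane lies 75 mm beside the bore; 27 mm is free between knob and cheek plate.
- lever_pivot (a point): Point on the hinge axis (the stand's y) in the plane of the knob's arc: 4 mm behind, 75 mm to the right (-y) and 86 mm above the stand's origin. Open, the knob is 36 mm behind it and 77 mm above; closed, 70 mm in front and 49 mm above.
- tube_purple_a: Sealed round sample tube, purple cap, another one standing in the rack; same size as the orange one. Origin at its bottom tip, z up the tube. Leave it alone.
- tube_purple_b: Sealed round sample tube, purple cap, another one standing in the rack; same size as the orange one. Origin at its bottom tip, z up the tube. Leave it alone.
- tube_yellow_a: Sealed round sample tube, yellow cap, another one standing in the rack; same size as the orange one. Origin at its bottom tip, z up the tube. Leave it alone.
- tube_yellow_b: Sealed round sample tube, yellow cap, another one standing in the rack; same size as the orange one. Origin at its bottom tip, z up the tube. Leave it alone.
- marker_pen: Marker pen lying on the bench, 130 mm long, 13 mm thick. Origin under its middle. Leave it alone.
- label_roll: Roll of blank labels lying flat, 60 mm in diameter, 25 mm high. Origin under its centre. Leave it alone.
- specimen_jar: White specimen jar with a red lid, 54 mm in diameter, 66 mm high. Origin under its centre. Leave it alone.
Not all that is in view belongs to the job. Leave any turquoise look-alike of the tube_orange alone.

How it is judged:
On the way, in this order (a step that is already met when the one before it is completed fails the run):
1. The orange-capped tube is fully home on the depth stop, in line with the bore, while the collet lever is still open (value of joint seat_pin above 0.0025 m and z of tube_orange_tip in the frame of collet below -0.038 m and angle between the z axis of tube_orange and the z axis of collet, either way round below 0.1 rad and x of tube_orange_tip in the frame of collet between -0.004 and 0.004 m and y of tube_orange_tip in the frame of collet between -0.004 and 0.004 m and value of joint clamp_lever below 0.6 rad), for 0.2 s.
2. The clamp lever is swung all the way over with the tube still home (value of joint seat_pin above 0.0025 m and z of tube_orange_tip in the frame of collet below -0.038 m and angle between the z axis of tube_orange and the z axis of collet, either way round below 0.1 rad and x of tube_orange_tip in the frame of collet between -0.004 and 0.004 m and y of tube_orange_tip in the frame of collet between -0.004 and 0.004 m and value of joint clamp_lever above 1.25 rad), for 0.2 s.
At the end, for the whole second after the job is handed in: The orange-capped tube is in the collet with its tip within 4 mm of the bore axis and its own axis within 0.1 rad of it, on the depth stop (seat pin pressed more than 2.5 mm of 4), at rest; the clamp lever is beyond 1.25 of 1.4 rad; the other four tubes still stand upright (within 0.2 rad) (all of step 2 and linear speed of tube_orange below 0.01 m/s and angle between each of tube_purple_a, tube_purple_b, tube_yellow_a, tube_yellow_b's own z axis and vertical below 0.2 rad); the robot touches nothing.
It fails at once if Another tube is moved by more than 15 mm (distance of any of tube_purple_a, tube_purple_b, tube_yellow_a, tube_yellow_b from where it was at the start of the episode above 0.015 m).
It fails at once if The marker pen, label roll or specimen jar is moved by more than 20 mm (distance of any of marker_pen, label_roll, specimen_jar from where it was at the start of the episode above 0.02 m).
It fails at once if The tube is pressed into the open collet with more than 40 N (contact force between tube_orange and tube_stand above 40 N and value of joint clamp_lever below 0.6 rad).
It also fails if it takes over 54 s, if anything falls off the work surface, if the arm or the gripper's body presses on something with over 40 N, if the wrist force passes 120 N, or if a joint passes its speed limit or range.

## Working session

There is one attempt and no reset: what is moved stays moved. The work goes in short steps, Python scripts to look and compute and a shell command to move; the robot and the scene stay as the last step left them, time stands still between calls to the robot, and variables do not carry over. Pictures are saved under pics/ and viewed, and the job is handed in when it is done.

```bash
ls; mkdir -p pics; cat > h.py <<'E'
import numpy as np, cv2
from station import arm, grab_frame, camera_params
from scipy.spatial.transform import Rotation as Rn
def shot(n,f):
    s=arm.get_state(); im=grab_frame(n); cv2.imwrite('pics/'+f,im); return s,im
def T_tool(s):
    T=np.eye(4);T[:3,:3]=Rn.from_euler('xyz',s['ee_rot']).as_matrix();T[:3,3]=s['eef_pos'];return T
def cam(n,s=None):
    p=camera_params(n);K=np.array(p['intrinsics'])
    if n=='wrist':
        M=np.linalg.inv(T_tool(s)@np.array(p['tool_from_camera']));return K,M[:3,:3],M[:3,3]
    return K,np.array(p['R']),np.array(p['t'])
def proj(C,X):
    K,R,t=C;x=K@(R@np.array(X,float)+t);return x[:2]/x[2]
def atz(C,uv,z):
    K,R,t=C;d=R.T@np.linalg.solve(K,[uv[0],uv[1],1]);c=-R.T@t;return c+d*(z-c[2])/d[2]
E
python3 - <<'E'
from h import *
for n in ['scene','side','wrist']:
    s,_=shot(n,n+'0.png'); K,R,t=cam(n,s); print(n,K[0,0],(-R.T@t).round(3),R[2].round(2))
print(s)
E
```

```text
pics
scene 451.70164971667316 [1.085 0.313 1.101] [-0.45 -0.26 -0.85]
side 395.08746031917303 [0.374 0.678 0.607] [ 0.28 -0.78 -0.56]
wrist 294.81707535220227 [0.23  0.64  0.384] [-0.29  0.07 -0.95]
{'t': 0.1, 'q': array([ 1.63308906e+00,  3.59321151e-01,  1.11789087e-02, -3.56690459e-04,
       -1.22411361e+00, -2.88085763e-01]), 'qd': array([ 0.00149888, -0.00184392,  0.00070369,  0.00173363,  0.0026136 ,
       -0.00109569]), 'joint_efforts': array([-1.35780218e-03, -5.84165025e+01,  2.93749130e+01,  7.01555684e+00,
        1.01764721e-02, -4.92874153e-05]), 'eef_pos': array([0.1510391 , 0.65743628, 0.22571627]), 'ee_rot': array([-3.14149945e+00, -1.49465971e-03, -1.79671087e+00]), 'force': array([ 0.69511109, -0.38439971,  0.31539222]), 'moment': array([ 0.00937461, -0.04211434,  0.00765176]), 'width': 0.08770541192119793}
```

View pics/scene0.png

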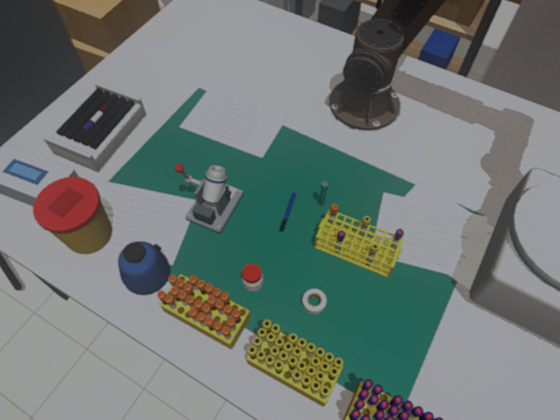

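View pics/side0.png

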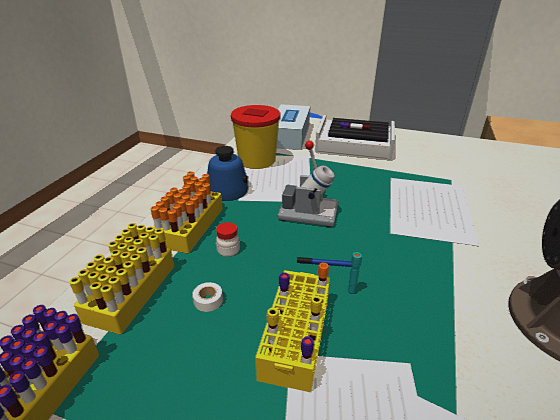

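View pics/wrist0.png

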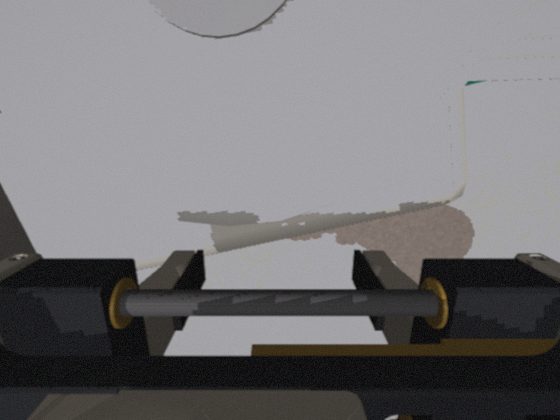

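Three candidates. The orange cap at scene (334,210) / side (323,270) stands in the open yellow grid rack. The orange caps at scene (205,300) are in the bulk rack. The turquoise one at (323,190) is the look-alike. The first fits the description, so I'll confirm it enlarged.

```bash
python3 - <<'E'
import cv2,numpy as np
a=cv2.imread('pics/scene0.png')[170:280,300:420]; b=cv2.imread('pics/side0.png')[240:395,245:375]
f=lambda im,s:cv2.resize(im,None,fx=s,fy=s,interpolation=cv2.INTER_CUBIC)
cv2.imwrite('pics/c1.png',f(a,6)[:600]); cv2.imwrite('pics/c2.png',f(b,3.8)[:600])
a=cv2.imread('pics/scene0.png')[155:235,165:255]; b=cv2.imread('pics/side0.png')[135:235,265:355]
cv2.imwrite('pics/c3.png',np.hstack([f(a,4.4)[:350],f(b,4.4)[:350]]) if 0 else f(a,7)); cv2.imwrite('pics/c4.png',f(b,6))
E
```

```text
(no output)
```

View pics/c1.png

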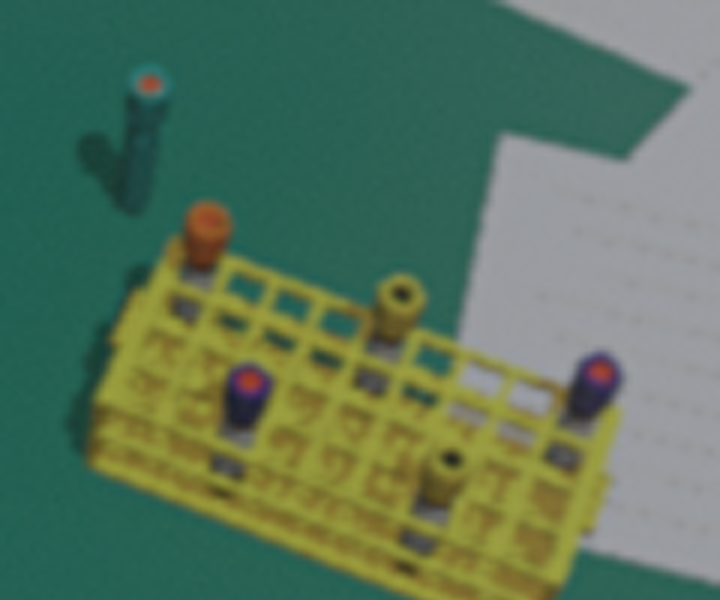

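View pics/c2.png

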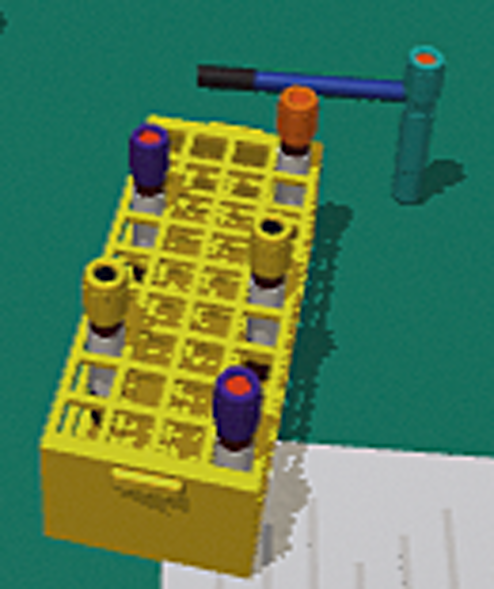

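View pics/c3.png

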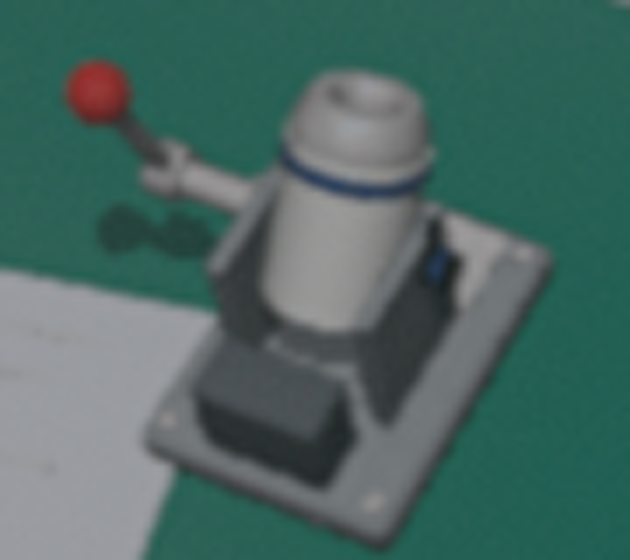

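View pics/c4.png

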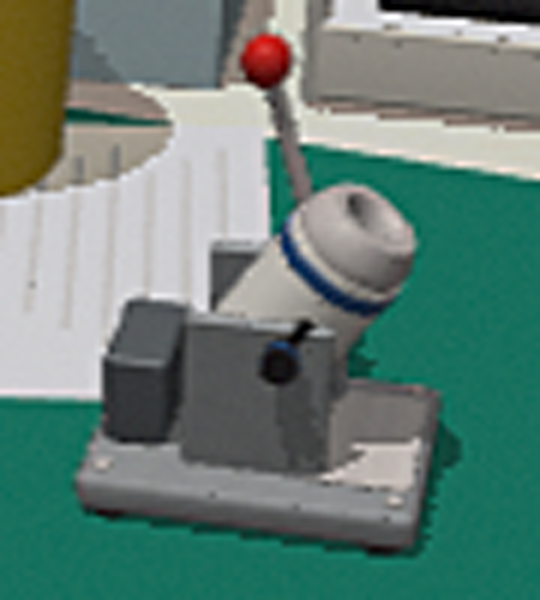

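```bash
cat > fit.py <<'E'
from h import *
from scipy.optimize import least_squares
S=cam('scene');D=cam('side')
def sc(u,v,o,s): return np.array([o[0]+u/s,o[1]+v/s])
r1=[sc(*p,(300,170),6) for p in [(208,215),(402,292),(601,372),(250,382),(452,458)]]
r2=[sc(*p,(245,240),3.8) for p in [(299,97),(274,229),(238,386),(150,138),(106,273)]]
def tf(p,X):
    c,s=np.cos(p[2]),np.sin(p[2]);return np.array([p[0]+c*X[0]-s*X[1],p[1]+s*X[0]+c*X[1],X[2]])
best=None
for sg in (1,-1):
  Xs=np.array([(-33,88*sg,108),(-33,0,108),(-33,-88*sg,108),(33,44*sg,108),(33,-44*sg,108)])/1e3
  for y0 in (0,1.57,3.14,-1.57):
    f=lambda p:np.concatenate([proj(S,tf(p,X))-a for X,a in zip(Xs,r1)]+[proj(D,tf(p,X))-a for X,a in zip(Xs,r2)])
    g=least_squares(f,[.45,.3,y0])
    if best is None or g.cost<best[0].cost: best=(g,sg,Xs)
g,sg,Xs=best
print('rack',g.x.round(4),sg,'rms',np.sqrt(2*g.cost/20)); print(g.fun.round(1))
print('orange',tf(g.x,Xs[0]).round(4),[tf(g.x,X).round(3).tolist() for X in Xs[1:]])
def knob(th): 
    a=np.radians(25)-th; return np.array([.004+.085*np.sin(a),-.075,.086+.085*np.cos(a)])
k1=[sc(*p,(165,155),7) for p in [(98,93),(362,97),(145,440),(383,545),(550,255)]]
k2=[sc(*p,(265,135),6) for p in [(267,60),(381,222),(415,515),(440,385),(78,475)]]
def f(p):
    F=lambda x,y:tf(p,(x/1e3,y/1e3,.024))
    K=tf(p,knob(p[3]));M=tf(p,(-.03,0,.135))
    # foot corners
    A=[proj(S,q) for q in (K,M,F(87,-56),F(87,56),F(-63,56))]
    B=[proj(D,q) for q in (K,M,F(-63,56),F(-63,-56),F(87,56))]
    return np.concatenate([a-b for a,b in zip(A+B,k1+k2)])
gs=min((least_squares(f,[.5,-.2,y,.1],loss='soft_l1') for y in (0,1,-1,2,3,-2)),key=lambda g:g.cost)
print('stand',gs.x.round(4),gs.cost);print(f(gs.x).reshape(-1,2).round(1).tolist())
print('mouth',tf(gs.x,(-.03,0,.135)).round(4),'knob',tf(gs.x,knob(gs.x[3])).round(4))
E
python3 fit.py
```

```text
rack [0.4996 0.2126 0.1015] -1 rms 0.5103359320133549
[ 0.   0.  -0.1 -0.4 -0.  -1.  -0.2 -1.3 -0.3 -0.6 -0.1  0.7 -0.8 -0.2
 -0.2  0.2 -0.3 -0.  -0.5  0.5]
orange [0.4757 0.1217 0.108 ] [[0.467, 0.209, 0.108], [0.458, 0.297, 0.108], [0.537, 0.172, 0.108], [0.528, 0.26, 0.108]]
stand [ 0.5772 -0.1919  0.1279  0.1596] 7.413040508784898
[[0.1, -0.7], [0.1, -0.6], [-1.8, -0.8], [0.2, -1.7], [0.3, -2.2], [-0.6, 0.5], [-1.9, -0.2], [-0.0, 1.1], [-0.5, -0.1], [-1.5, 0.8]]
mouth [ 0.5475 -0.1957  0.135 ] knob [ 0.6138 -0.2628  0.1678]
```

```bash
cat > go.py <<'E'
import sys
from h import *
s=arm.get_state();T=T_tool(s)
def rel(x,y,z,yawdeg=None):
    d=T[:3,:3].T@(np.array([x,y,z])-T[:3,3])
    a=np.degrees(np.arctan2(T[1,0],T[0,0])); tw=None if yawdeg is None else -((yawdeg-a+180)%360-180)
    return d.round(4).tolist(),tw and round(tw,2)
if __name__=='__main__':
    v=list(map(float,sys.argv[1:])); print('pos',T[:3,3].round(4),'R',T[:3,:3].round(3).tolist(),'t',s['t'],'w',s['width'],'F',s['force'].round(1)); print(rel(*v))
E
python3 go.py .4757 .1217 .2 -82.7
```

```text
pos [0.1511 0.6575 0.2258] R [[-0.224, -0.975, -0.0], [-0.975, 0.224, -0.001], [0.001, -0.0, -1.0]] t 0.15 w 0.08754192360110181 F [ 0.  -0.2  0.1]
([0.4494, -0.4364, 0.0265], np.float64(-20.24))
```

```bash
python3 -m handwheel '[[[0.05,0.4494,-0.4364,0.0265,-20.24],[0.05,0.4494,-0.4364,0.0265,-20.24],[0.05,0.4494,-0.4364,0.0265,-20.24],[0.05,0.4494,-0.4364,0.0265,-20.24],[0.05,0.4494,-0.4364,0.0265,-20.24],[0.05,0.4494,-0.4364,0.0265,-20.24],[0.05,0.4494,-0.4364,0.0265,-20.24],[0.05,0.4494,-0.4364,0.0265,-20.24],[0.05,0.4494,-0.4364,0.0265,-20.24],[0.05,0.4494,-0.4364,0.0265,-20.24],[0.05,0.4494,-0.4364,0.0265,-20.24],[0.05,0.4494,-0.4364,0.0265,-20.24],[0.05,0.4494,-0.4364,0.0265,-20.24],[0.05,0.4494,-0.4364,0.0265,-20.24],[0.05,0.4494,-0.4364,0.0265,-20.24],[0.05,0.4494,-0.4364,0.0265,-20.24],[0.05,0.4494,-0.4364,0.0265,-20.24],[0.05,0.4494,-0.4364,0.0265,-20.24],[0.05,0.4494,-0.4364,0.0265,-20.24],[0.05,0.4494,-0.4364,0.0265,-20.24]]]'
python3 go.py .4757 .1217 .2 -82.7
```

```text
t: 1.82
eef_pos: [0.4753, 0.1229, 0.2001]
ee_rot: [3.142, -0.001, -1.441]
force: [-0.1, -0.5, -0.0]
width: 0.0501
pos [0.4753 0.1229 0.2001] R [[0.129, -0.992, 0.0], [-0.992, -0.129, -0.001], [0.001, 0.0, -1.0]] t 1.8167 w 0.05014440985623728 F [-0.1 -0.5 -0. ]
([0.0012, -0.0002, 0.0001], np.float64(0.11))
```

```bash
python3 - <<'E'
from h import *
s,im=shot('wrist','w1.png'); C=cam('wrist',s)
print(proj(C,(.4757,.1217,.108)),proj(C,(.4757,.1217,.082)))
cv2.imwrite('pics/w1c.png',cv2.resize(im[200:420,180:380],None,fx=2.7,fy=2.7))
E
```

```text
[279.67242712 215.60119133] [279.5259581  207.45204986]
```

View pics/w1.png

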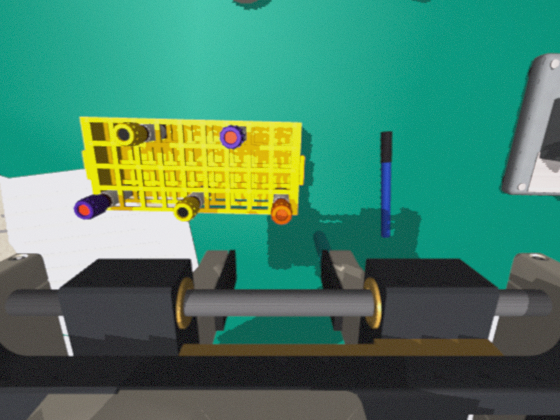

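```bash
cat > tri.py <<'E'
from h import *
from scipy.optimize import least_squares
def tri(obs,x0=(.5,0,.1)):
    g=least_squares(lambda X:np.concatenate([proj(C,X)-np.array(u) for C,u in obs]),x0);return g.x.round(4),g.fun.round(1)
E
python3 - <<'E'
from tri import *
S=cam('scene');D=cam('side');s=arm.get_state();W=cam('wrist',s)
print('turq',tri([(S,(324.8,183.8)),(D,(245+426/3.8,240+60/3.8))]))
print('orange SD',tri([(S,(334.7,205.8)),(D,(323.7,265.5))]))
for n,uv in [('o',(282,211)),('y',(186,210)),('p',(86,209)),('p2',(230,137)),('y2',(126,133))]: print(n,atz(W,uv,.108).round(4))
im=cv2.imread('pics/w1.png');cv2.imwrite('pics/w1c.png',cv2.resize(im[100:240,70:320],None,fx=3.2,fy=3.2,interpolation=cv2.INTER_CUBIC))
E
```

```text
turq (array([0.4224, 0.0652, 0.1029]), array([-0.1, -0.5, -0.3,  0.2]))
orange SD (array([0.4758, 0.1215, 0.1095]), array([-0. , -0.2, -0.1,  0.1]))
o [0.4802 0.1203 0.108 ]
y [0.4701 0.2048 0.108 ]
p [0.4597 0.2926 0.108 ]
p2 [0.5378 0.1712 0.108 ]
y2 [0.5299 0.2559 0.108 ]
```

View pics/w1c.png

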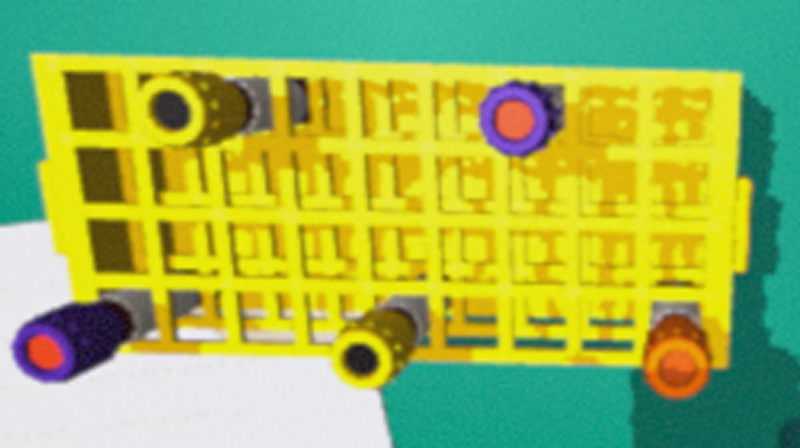

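```bash
python3 go.py .4762 .1209 .076 -82.7; python3 -m handwheel '[[[0.05,0.002,-0.001,0.04,0],[0.05,0.002,-0.001,0.08,0],[0.05,0.002,-0.001,0.11,0],[0.05,0.002,-0.001,0.124,0],[0.05,0.002,-0.001,0.124,0],[0.05,0.002,-0.001,0.124,0]]]'
python3 go.py .4762 .1209 .076 -82.7
```

```text
pos [0.4753 0.1229 0.2001] R [[0.129, -0.992, 0.0], [-0.992, -0.129, -0.001], [0.001, 0.0, -1.0]] t 1.8667 w 0.04985570668260098 F [-0.2  0.5 -0.4]
([0.002, -0.0006, 0.1241], np.float64(0.12))
t: 2.37
eef_pos: [0.4762, 0.1216, 0.076]
ee_rot: [3.14, -0.002, -1.439]
force: [-0.7, 0.3, 1.1]
width: 0.0501
pos [0.4762 0.1216 0.076 ] R [[0.131, -0.991, -0.001], [-0.991, -0.131, -0.002], [0.002, 0.001, -1.0]] t 2.3667 w 0.05013399592549908 F [-0.7  0.3  1.1]
([0.0007, 0.0001, 0.0], np.float64(0.23))
```

```bash
python3 -m handwheel '[[[0.03,0,0,0,0],[0.015,0,0,0,0],[0.01,0,0,0,0],[0.01,0,0,0,0],[0.01,0,0,0,0],[0.01,0,0,0,0],[0.01,0,0,0,0]]]' 20
python3 -c "
from h import *
s,im=shot('wrist','w2.png')"
```

```text
t: 2.95
eef_pos: [0.4765, 0.1215, 0.0764]
ee_rot: [3.141, -0.002, -1.439]
force: [0.7, -0.8, 2.9]
width: 0.0186
```

View pics/w2.png

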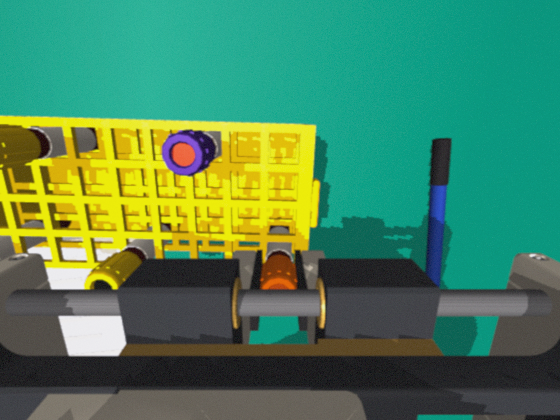

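```bash
python3 go.py .49 -.195 .27 -82.7; python3 -m handwheel '[[[0.01,0,0,-0.02,0],[0.01,0,0,-0.05,0],[0.01,0,0,-0.085,0],[0.01,0,0,-0.12,0],[0.01,0,0,-0.155,0],[0.01,0,0,-0.18,0],[0.01,0,0,-0.193,0],[0.01,0,0,-0.193,0]]]'
python3 go.py .49 -.195 .27 -82.7
```

```text
pos [0.4765 0.1215 0.0764] R [[0.131, -0.991, -0.0], [-0.991, -0.131, -0.002], [0.002, 0.001, -1.0]] t 3.0 w 0.01821528329079471 F [ 0.1 -1.2  3.9]
([0.3159, 0.0283, -0.193], np.float64(0.23))
t: 3.67
eef_pos: [0.478, 0.1226, 0.273]
ee_rot: [-3.137, 0.0, -1.439]
force: [0.2, 0.5, -0.2]
width: 0.0184
pos [0.478  0.1226 0.273 ] R [[0.131, -0.991, 0.005], [-0.991, -0.131, 0.001], [-0.0, -0.005, -1.0]] t 3.6667 w 0.01838371011154673 F [ 0.2  0.5 -0.2]
([0.3165, 0.0298, 0.0027], np.float64(0.25))
```

```bash
python3 -m handwheel '[[[0.01,0.035,0.003,0.003,0],[0.01,0.07,0.007,0.003,0],[0.01,0.11,0.01,0.003,0],[0.01,0.15,0.014,0.003,0],[0.01,0.19,0.018,0.003,0],[0.01,0.23,0.022,0.003,0],[0.01,0.27,0.026,0.003,0],[0.01,0.3,0.029,0.003,0],[0.01,0.3165,0.03,0.003,0],[0.01,0.3165,0.03,0.003,0],[0.01,0.3165,0.03,0.003,0],[0.01,0.3165,0.03,0.003,0]]]'
python3 - <<'E'
from h import *
s,im=shot('wrist','w3.png');print(s['eef_pos'],s['ee_rot'],s['width']);shot('side','s3.png');shot('scene','c_3.png')
C=cam('wrist',s);print(proj(C,(.5475,-.1957,.135)),proj(C,(.6138,-.2628,.1678)))
E
```

```text
t: 4.67
eef_pos: [0.4894, -0.1948, 0.2689]
ee_rot: [-3.138, 0.001, -1.44]
force: [-0.6, -0.2, -0.8]
width: 0.0188
[ 0.48944378 -0.19476608  0.26889698] [-3.13782709e+00  9.26120917e-04 -1.43963264e+00] 0.018776465336576436
[287.32609715 146.7141515 ] [382.35229726  77.76459159]
```

View pics/w3.png

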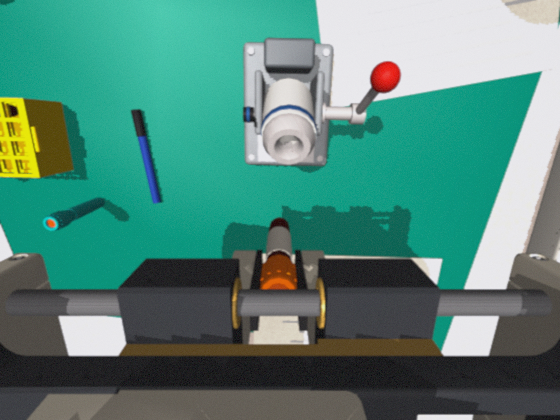

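View pics/s3.png

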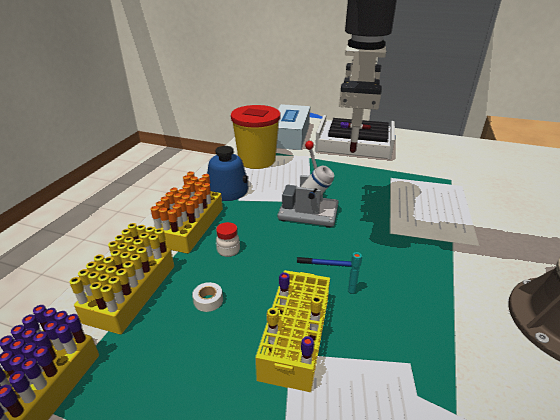

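```bash
python3 - <<'E'
import cv2
im=cv2.imread('pics/w3.png');cv2.imwrite('pics/w3c.png',cv2.resize(im[30:175,235:405],None,fx=4,fy=4,interpolation=cv2.INTER_CUBIC))
cv2.imwrite('pics/w3d.png',cv2.resize(im[205:310,230:330],None,fx=5,fy=5,interpolation=cv2.INTER_CUBIC))
E
```

```text
(no output)
```

View pics/w3c.png

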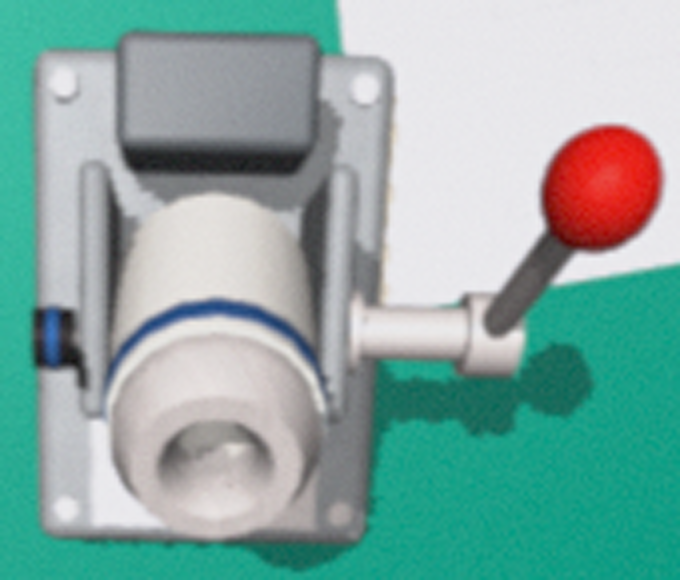

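View pics/w3d.png

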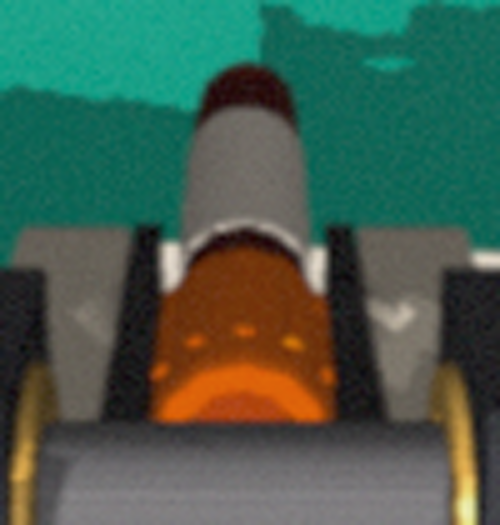

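```bash
cat > fit2.py <<'E'
from h import *
from scipy.optimize import least_squares
exec(open('fit.py').read().split("best=None")[0].split("S=cam")[0])
S=cam('scene');D=cam('side')
s={'eef_pos':np.array([0.48944378,-0.19476608,0.26889698]),'ee_rot':np.array([-3.13782709,9.26120917e-04,-1.43963264])}
W=cam('wrist',s)
sc=lambda u,v,o,k:np.array([o[0]+u/k,o[1]+v/k])
def tf(p,X):
    c,s_=np.cos(p[2]),np.sin(p[2]);return np.array([p[0]+c*X[0]-s_*X[1],p[1]+s_*X[0]+c*X[1],X[2]])
def knob(th):
    a=np.radians(25)-th; return np.array([.004+.085*np.sin(a),-.075,.086+.085*np.cos(a)])
k1=[sc(*p,(165,155),7) for p in [(98,93),(362,97),(145,440),(383,545),(550,255)]]
k2=[sc(*p,(265,135),6) for p in [(267,60),(381,222),(415,515),(440,385),(78,475)]]
k3=[sc(*p,(235,30),4) for p in [(602,188),(215,462),(37,52),(393,58),(41,537),(362,540)]]
def f(p,k=(1,1,1)):
    F=lambda x,y:tf(p,(x/1e3,y/1e3,.023))
    K=tf(p,knob(p[3]));M=tf(p,(-.03,0,.135))
    A=[proj(S,q) for q in (K,M,F(87,-56),F(87,56),F(-63,56))]
    B=[proj(D,q) for q in (K,M,F(-63,56),F(-63,-56),F(87,56))]
    E=[proj(W,q) for q in (K,M,F(87,56),F(87,-56),F(-63,56),F(-63,-56))]
    return np.concatenate([(a-b)*w for L,M_,w in ((A,k1,k[0]),(B,k2,k[1]),(E,k3,k[2])) for a,b in zip(L,M_)])
for k in [(1,1,1),(0,0,1),(1,1,0)]:
    g=least_squares(lambda p:f(p,k),[.577,-.192,.128,.16],loss='soft_l1')
    print(k,'stand',g.x.round(4),'mouth',tf(g.x,(-.03,0,.135)).round(4),'knob',tf(g.x,knob(g.x[3])).round(4),'lever',g.x[3]);
    if k==(1,1,1):print(f(g.x).reshape(-1,2).round(1).tolist())
# tube tip in wrist view; 
t=sc(247,68,(230,205),5); print('tip pix',t,'expected tip',proj(W,s['eef_pos']+np.array([0,0,-.072+.0]))) 
E
python3 fit2.py
```

```text
(1, 1, 1) stand [ 0.5769 -0.1937  0.1177  0.1367] mouth [ 0.5471 -0.1972  0.135 ] knob [ 0.6146 -0.2648  0.1672] lever 0.1366994444935352
[[-0.7, -0.7], [-0.2, -1.0], [-2.4, -1.3], [-0.6, -1.8], [0.0, -2.1], [-0.7, 0.4], [-1.6, -0.4], [-0.1, 1.2], [-0.1, 0.0], [-1.3, 0.6], [-0.8, 0.1], [0.1, 1.8], [-2.2, -2.1], [0.9, -2.2], [-0.7, 0.5], [1.0, 0.9]]
(0, 0, 1) stand [ 0.5769 -0.194   0.1112  0.1278] mouth [ 0.547  -0.1974  0.135 ] knob [ 0.6148 -0.2653  0.167 ] lever 0.12779132018032247
(1, 1, 0) stand [ 0.5772 -0.1922  0.1281  0.1585] mouth [ 0.5474 -0.196   0.135 ] knob [ 0.6138 -0.2631  0.1677] lever 0.1585284073441696
tip pix [279.4 218.6] expected tip [278.51114831 223.60262311]
```

```bash
cat > way.py <<'E'
from go import *
M=np.array([.5472,-.197,.135]);PSI=.118;L=.083
ex=np.array([np.cos(PSI),np.sin(PSI),0])
def u(th): return -np.sin(th)*ex+np.cos(th)*np.array([0,0,1])
a=u(np.radians(32))
def tcp(d,thdeg,dz=0): return M-a*d+L*u(np.radians(thdeg))-np.array([0,0,.019])+np.array([0,0,dz])
if __name__=='__main__':
    print('pos',T[:3,3].round(4),s['force'].round(1),s['width'],s['t'])
    for q in sys.argv[1:]:
        v=list(map(float,q.split(',')));print(q,tcp(*v).round(4),rel(*tcp(*v),-90+np.degrees(PSI)))
E
python3 way.py .003,0,.04 .003,0
```

```text
pos [ 0.4899 -0.1942  0.2696] [ 0.5 -0.3  0.3] 0.01862263965631811 4.8167
.003,0,.04 [ 0.5488 -0.1968  0.2365] ([0.0105, -0.0579, 0.0334], np.float64(0.86))
.003,0 [ 0.5488 -0.1968  0.1965] ([0.0105, -0.0577, 0.0734], np.float64(0.86))
```

```bash
python3 -m handwheel '[[[0.01,0.005,-0.03,0.01,0.4],[0.01,0.0105,-0.058,0.0234,0.86],[0.01,0.0105,-0.058,0.0234,0.86],[0.01,0.0105,-0.058,0.0234,0.86],[0.01,0.0105,-0.058,0.0234,0.86]]]'
python3 - <<'E'
from h import *
s,im=shot('wrist','w4.png');print(s['eef_pos'],s['ee_rot'],s['width']);_,b=shot('side','s4.png');_,c=shot('scene','c4_.png')
f=lambda x,k:cv2.resize(x,None,fx=k,fy=k,interpolation=cv2.INTER_CUBIC)
cv2.imwrite('pics/w4c.png',np.hstack([f(im[170:310,200:360],2.5)[:350],f(b[60:200,255:415],2.5)[:350]]))
cv2.imwrite('pics/c4c.png',f(c[90:230,140:280],4))
E
```

```text
t: 5.23
eef_pos: [0.5488, -0.1961, 0.2463]
ee_rot: [-3.137, 0.001, -1.452]
force: [-0.6, -0.4, 0.1]
width: 0.0187
[ 0.54878991 -0.19609999  0.24625694] [-3.13744331e+00  6.84198528e-04 -1.45155019e+00] 0.018661462457962012
```

View pics/w4c.png

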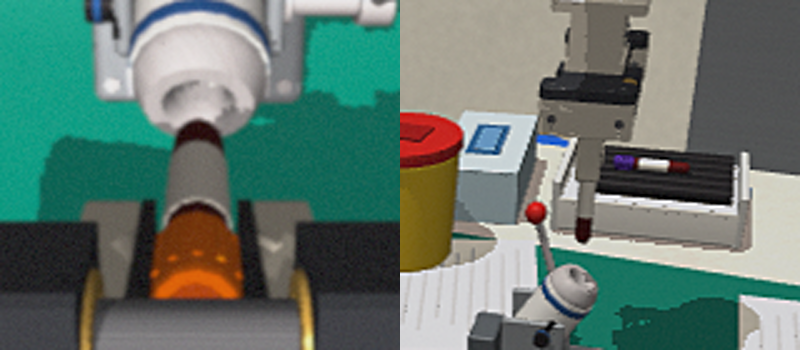

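View pics/c4c.png

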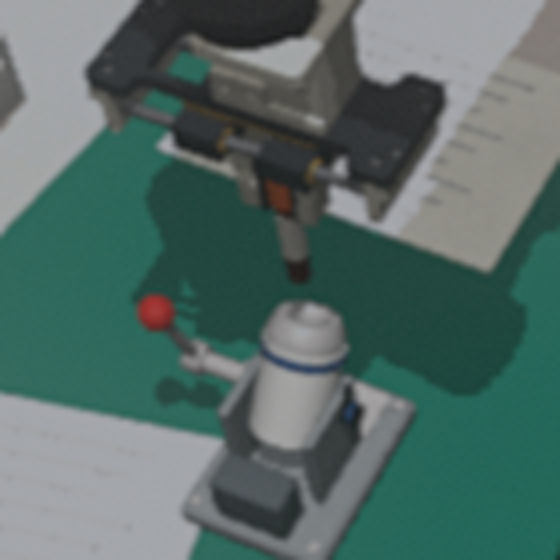

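```bash
python3 - <<'E'
from tri import *
s={'eef_pos':np.array([0.54878991,-0.19609999,0.24625694]),'ee_rot':np.array([-3.13744331,6.84198528e-04,-1.45155019])}
S=cam('scene');D=cam('side');W=cam('wrist',s)
print('tip',tri([(S,(214.3,160)),(D,(328.2,156.4)),(W,(279.2,218.8))]),tri([(S,(214.3,160)),(D,(328.2,156.4))])[0])
print('mouth',tri([(S,(216,169.3)),(D,(326.2,171.2)),(W,(280,211))]),tri([(S,(216,169.3)),(D,(326.2,171.2))])[0])
e=s['eef_pos']-[0,0,.072]
for n,C in zip('SDW',(S,D,W)): print(n,proj(C,e),proj(C,e+[0,0,.008]),proj(C,(.5472,-.197,.135)))
import cv2
b=cv2.imread('pics/s4.png')[60:200,290:380];cv2.imwrite('pics/s4z.png',cv2.resize(b,None,fx=4.2,fy=4.2,interpolation=cv2.INTER_CUBIC))
w=cv2.imread('pics/w4.png')[190:270,230:330];cv2.imwrite('pics/w4z.png',cv2.resize(w,None,fx=7,fy=7,interpolation=cv2.INTER_CUBIC))
E
```

```text
tip (array([ 0.5524, -0.1963,  0.1747]), array([-0.5,  0.2, -2.3,  0.7,  0.1,  0.9])) [ 0.5488 -0.1974  0.175 ]
mouth (array([ 0.5484, -0.1976,  0.1347]), array([ 0.1, -1.1,  0.2,  0.3, -0. , -0.4])) [ 0.55   -0.1969  0.1347]
S [214.70504815 159.34935777] [214.33486614 157.42101533] [216.52443741 167.94011169]
D [327.30756192 157.50937577] [327.54571828 154.54794765] [326.87153231 171.59119844]
W [278.48026299 223.63099197] [278.47967537 226.90502215] [279.2188577  211.83355373]
```

View pics/s4z.png

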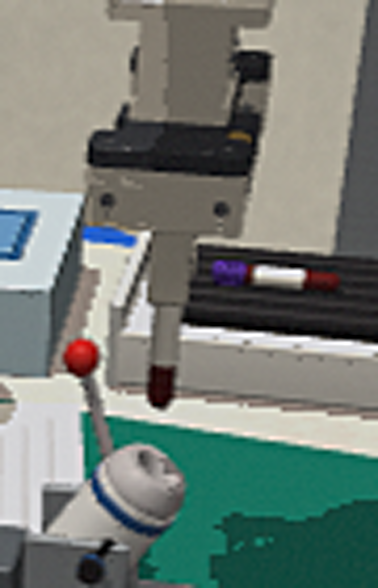

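View pics/w4z.png

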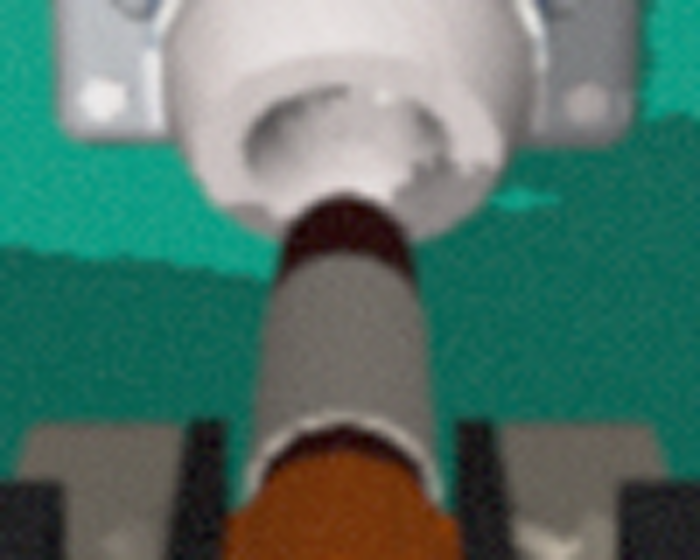

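```bash
python3 way.py .004,0; python3 -m handwheel '[[[0.01,0.0008,0,0.025,0],[0.01,0.0008,0,0.045,0],[0.01,0.0008,-0.0005,0.05,0],[0.01,0.0008,-0.0005,0.0505,0],[0.01,0.0008,-0.0005,0.0505,0]]]' 10; python3 way.py .004,0 .005,4 .006,8 .007,12 .008,16 .009,20 .010,24 .011,28 .012,32 .012,34
```

```text
pos [ 0.5486 -0.1965  0.2474] [-0.3 -0.6 -0.6] 0.01857718924964869 5.3833
.004,0 [ 0.5493 -0.1968  0.1956] ([0.0003, -0.0004, 0.0518], np.float64(0.04))
t: 5.8
eef_pos: [0.5497, -0.1974, 0.198]
ee_rot: [-3.135, -0.0, -1.452]
force: [1.3, 0.7, -0.1]
width: 0.0184
pos [ 0.5497 -0.1974  0.198 ] [ 1.3  0.7 -0.1] 0.018427440210595128 5.8
.004,0 [ 0.5493 -0.1968  0.1956] ([-0.0007, 0.0004, 0.0024], np.float64(0.05))
.005,4 [ 0.5441 -0.1974  0.1946] ([-0.0007, 0.0056, 0.0034], np.float64(0.05))
.006,8 [ 0.5389 -0.198   0.1931] ([-0.0007, 0.0109, 0.0048], np.float64(0.05))
.007,12 [ 0.5337 -0.1986  0.1912] ([-0.0007, 0.0161, 0.0066], np.float64(0.05))
.008,16 [ 0.5287 -0.1992  0.189 ] ([-0.0007, 0.0212, 0.0088], np.float64(0.05))
.009,20 [ 0.5237 -0.1998  0.1864] ([-0.0007, 0.0262, 0.0114], np.float64(0.05))
.010,24 [ 0.5189 -0.2004  0.1833] ([-0.0007, 0.031, 0.0144], np.float64(0.05))
.011,28 [ 0.5143 -0.2009  0.18  ] ([-0.0007, 0.0357, 0.0178], np.float64(0.05))
.012,32 [ 0.5098 -0.2014  0.1762] ([-0.0007, 0.0402, 0.0215], np.float64(0.05))
.012,34 [ 0.5074 -0.2017  0.1746] ([-0.0007, 0.0427, 0.023], np.float64(0.05))
```

```bash
python3 -m handwheel '[[[0.01,-0.0007,0.0004,0.0024,0],[0.01,-0.0007,0.003,0.003,0],[0.01,-0.0007,0.0056,0.0034,0],[0.01,-0.0007,0.008,0.004,0],[0.01,-0.0007,0.0109,0.0048,0],[0.01,-0.0007,0.0109,0.0048,0]]]' 10; python3 - <<'E'
from h import *
s,im=shot('wrist','w5.png');_,b=shot('side','s5.png');print(s['force'],s['moment'])
f=lambda x,k:cv2.resize(x,None,fx=k,fy=k,interpolation=cv2.INTER_CUBIC)
cv2.imwrite('pics/w5c.png',np.hstack([f(im[180:320,215:345],3)[:420],f(b[80:220,270:400],3)[:420]]))
E
```

```text
t: 6.3
eef_pos: [0.5396, -0.1984, 0.1946]
ee_rot: [-3.131, -0.002, -1.452]
force: [-0.3, -0.6, 5.4]
width: 0.0186
[-0.2715243  -0.60539914  5.4349876 ] [-0.11188329 -0.40902494 -0.03497374]
```

View pics/w5c.png

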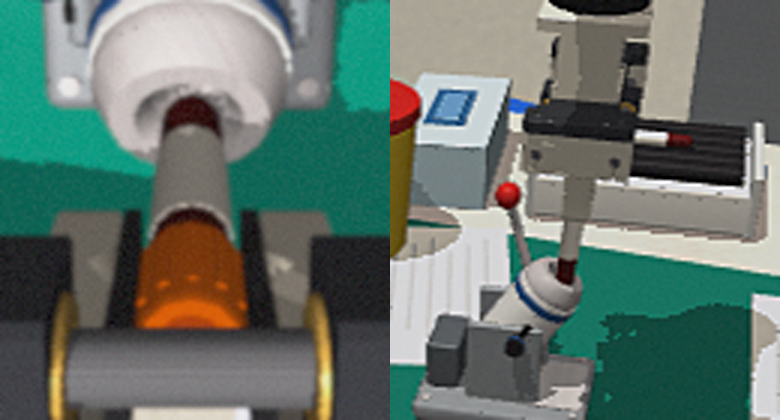

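The tip sits in the countersink and the tube has started pivoting towards the front, with only 5 N at the wrist. I'll continue the arc.

```bash
python3 -m handwheel '[[[0.01,0,0.0024,0.0012,0],[0.01,0,0.005,0.0022,0],[0.01,0,0.0075,0.0032,0],[0.01,0,0.0103,0.0044,0],[0.01,0,0.0103,0.0044,0]]]' 10; python3 way.py .008,16 .009,20 .010,24
```

```text
t: 6.82
eef_pos: [0.53, -0.2001, 0.1919]
ee_rot: [-3.129, -0.003, -1.451]
force: [-0.8, 0.6, 9.0]
width: 0.019
pos [ 0.53   -0.2001  0.1919] [-0.8  0.6  9. ] 0.01904908883939217 6.8167
.008,16 [ 0.5287 -0.1992  0.189 ] ([-0.001, 0.0012, 0.0029], np.float64(0.1))
.009,20 [ 0.5237 -0.1998  0.1864] ([-0.0011, 0.0062, 0.0055], np.float64(0.1))
.010,24 [ 0.5189 -0.2004  0.1833] ([-0.0011, 0.0111, 0.0084], np.float64(0.1))
```

```bash
cat > look.py <<'E'
import sys
from h import *
n=sys.argv[1]
s,im=shot('wrist',f'w{n}.png');_,b=shot('side',f's{n}.png');print(s['t'],s['eef_pos'].round(4),s['force'].round(1),s['moment'].round(2),s['width'])
f=lambda x,k:cv2.resize(x,None,fx=k,fy=k,interpolation=cv2.INTER_CUBIC)
cv2.imwrite(f'pics/v{n}.png',np.hstack([f(im[180:320,215:345],3)[:420],f(b[100:205,295:375],4)[:420]]))
E
python3 look.py 6
```

```text
6.8167 [ 0.53   -0.2001  0.1919] [-0.8  0.6  9. ] [0.18 0.13 0.04] 0.01904908883939217
```

View pics/v6.png

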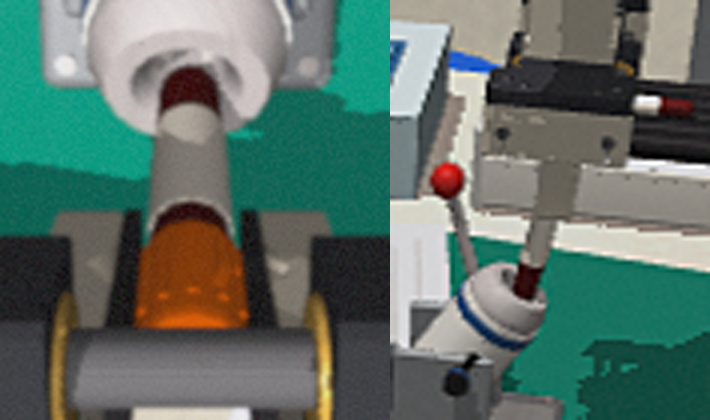

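```bash
python3 -m handwheel '[[[0.01,-0.0005,0.0025,0.0008,0],[0.01,-0.0005,0.005,0.0018,0],[0.01,-0.0005,0.0075,0.0028,0],[0.01,-0.0005,0.01,0.0042,0],[0.01,-0.0005,0.0125,0.0058,0],[0.01,-0.0005,0.0125,0.0058,0]]]' 10; python3 look.py 7; python3 way.py .009,24 .010,28 .011,32
```

```text
t: 7.42
eef_pos: [0.5172, -0.2014, 0.1865]
ee_rot: [-3.128, -0.003, -1.451]
force: [-1.1, -0.7, 5.5]
width: 0.0184
7.4167 [ 0.5172 -0.2014  0.1865] [-1.1 -0.7  5.5] [-0.14  0.11 -0.02] 0.018437733065711344
pos [ 0.5174 -0.2013  0.1865] [0.1 0.1 5.8] 0.018633616562790105 7.5167
.009,24 [ 0.5184 -0.2004  0.1842] ([-0.0008, -0.0011, 0.0023], np.float64(0.1))
.010,28 [ 0.5138 -0.201   0.1808] ([-0.0008, 0.0037, 0.0057], np.float64(0.1))
.011,32 [ 0.5093 -0.2015  0.1771] ([-0.0008, 0.0082, 0.0093], np.float64(0.1))
```

View pics/v7.png

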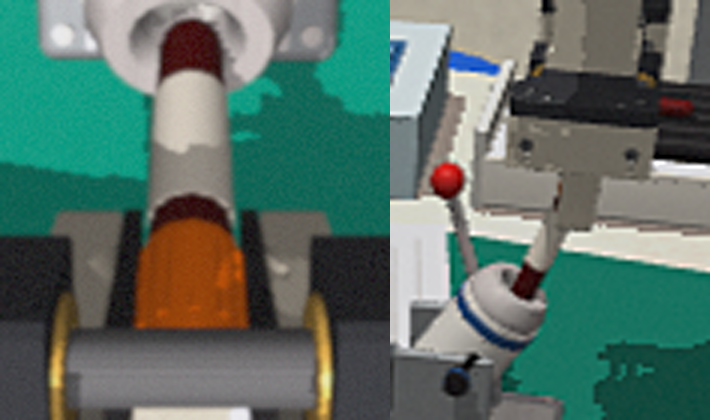

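```bash
python3 -m handwheel '[[[0.01,-0.0008,0.0022,0.0015,0],[0.01,-0.0008,0.0044,0.003,0],[0.01,-0.0008,0.0066,0.0048,0],[0.01,-0.0008,0.0082,0.0063,0],[0.01,-0.0008,0.0082,0.0063,0]]]' 10; python3 look.py 8; python3 way.py .009,32 .010,32 .011,32
python3 - <<'E'
import cv2
b=cv2.imread('pics/s8.png')[105:205,300:375];cv2.imwrite('pics/s8z.png',cv2.resize(b,None,fx=6,fy=6,interpolation=cv2.INTER_CUBIC))
E
```

```text
t: 7.93
eef_pos: [0.5085, -0.2017, 0.1801]
ee_rot: [-3.129, -0.003, -1.451]
force: [-0.2, -0.5, 3.0]
width: 0.0186
7.9333 [ 0.5085 -0.2017  0.1801] [-0.2 -0.5  3. ] [-0.15 -0.05 -0.  ] 0.018585517119949203
pos [ 0.5089 -0.2016  0.1801] [-0.6  0.   2.9] 0.01896305333829572 8.0333
.009,32 [ 0.5083 -0.2016  0.1788] ([-0.0001, 0.0006, 0.0014], np.float64(0.09))
.010,32 [ 0.5088 -0.2016  0.1779] ([-0.0001, 0.0001, 0.0022], np.float64(0.09))
.011,32 [ 0.5093 -0.2015  0.1771] ([-0.0001, -0.0004, 0.0031], np.float64(0.09))
```

View pics/v8.png

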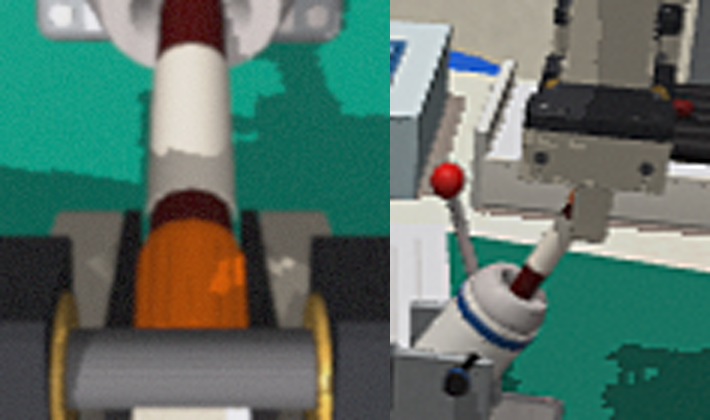

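View pics/s8z.png

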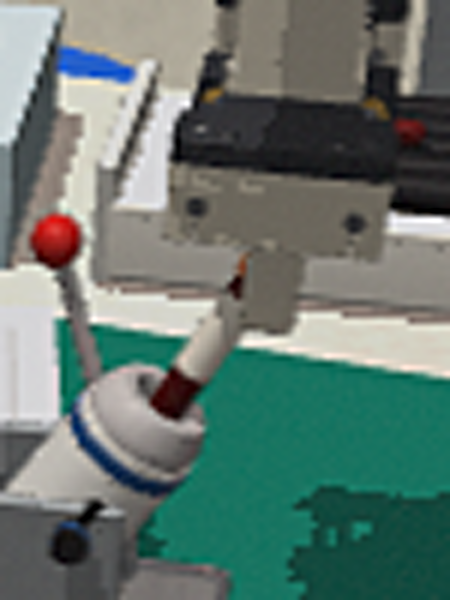

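```bash
python3 -m handwheel '[[[0.01,0,0,0,0],[0.01,0,-0.0005,0.0015,0],[0.01,0,-0.0016,0.0034,0],[0.01,0,-0.0026,0.0051,0],[0.01,0,-0.0037,0.0068,0],[0.01,0,-0.0048,0.0085,0],[0.01,0,-0.0048,0.0085,0]]]' 30; python3 way.py .020,32 .022,32
```

```text
t: 8.62
eef_pos: [0.5144, -0.2009, 0.1713]
ee_rot: [-3.128, -0.003, -1.451]
force: [4.4, 1.0, 0.2]
width: 0.0181
pos [ 0.5144 -0.2009  0.1713] [4.4 1.  0.2] 0.018101187969980552 8.6167
.020,32 [ 0.514  -0.2009  0.1694] ([-0.0001, 0.0004, 0.0018], np.float64(0.1))
.022,32 [ 0.5151 -0.2008  0.1677] ([-0.0001, -0.0007, 0.0036], np.float64(0.1))
```

```bash
python3 -m handwheel '[[[0.01,0,-0.0018,0.0015,0],[0.01,0,-0.003,0.0032,0],[0.01,0,-0.004,0.005,0],[0.01,0,-0.005,0.0066,0],[0.01,0,-0.005,0.0066,0]]]' 30; python3 look.py 9;  python3 way.py .026,32 .028,32
```

```text
t: 9.03
eef_pos: [0.5195, -0.2003, 0.1642]
ee_rot: [-3.128, -0.003, -1.451]
force: [3.8, -0.7, -0.5]
width: 0.0183
9.0333 [ 0.5195 -0.2003  0.1642] [ 3.8 -0.7 -0.5] [-0.04 -1.27 -0.04] 0.018310228735498264
pos [ 0.5195 -0.2003  0.1643] [ 2.6  0.4 -0.8] 0.018190638131466097 9.1333
.026,32 [ 0.5172 -0.2006  0.1643] ([0.0, 0.0023, -0.0], np.float64(0.09))
.028,32 [ 0.5183 -0.2004  0.1626] ([0.0, 0.0012, 0.0017], np.float64(0.09))
```

View pics/v9.png

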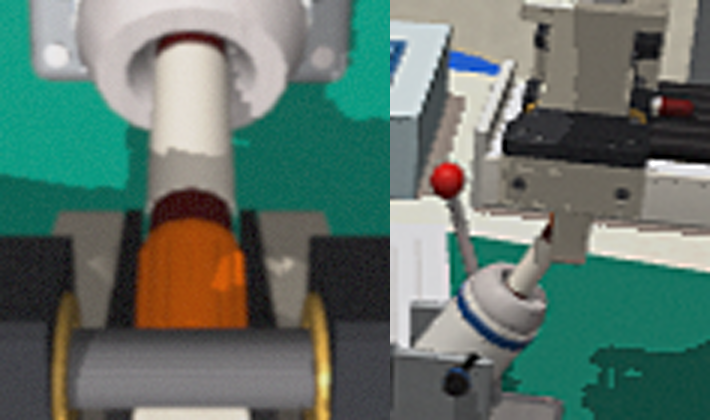

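```bash
python3 - <<'E'
import cv2,numpy as np
from h import *
C=cam('side');K=cam('scene')
b=cv2.imread('pics/s9.png');_,c=shot('scene','c9.png')
M=np.array([.5472,-.197,.135]);ex=np.array([np.cos(.118),np.sin(.118),0]);a=-np.sin(np.radians(32))*ex+np.cos(np.radians(32))*np.array([0,0,1])
def dr(im,C,x0,y0,w,h,k):
    z=cv2.resize(im[y0:y0+h,x0:x0+w],None,fx=k,fy=k,interpolation=cv2.INTER_CUBIC)
    P=lambda X:tuple(int(v) for v in (proj(C,X)-[x0,y0])*k)
    cv2.line(z,P(M-a*.06),P(M+a*.07),(0,255,0),1); cv2.circle(z,P(M),3,(255,0,0),-1);return z
cv2.imwrite('pics/z9.png',np.hstack([dr(b,C,295,120,75,90,5),dr(c,K,180,130,75,90,5)]))
E
```

```text
(no output)
```

View pics/z9.png

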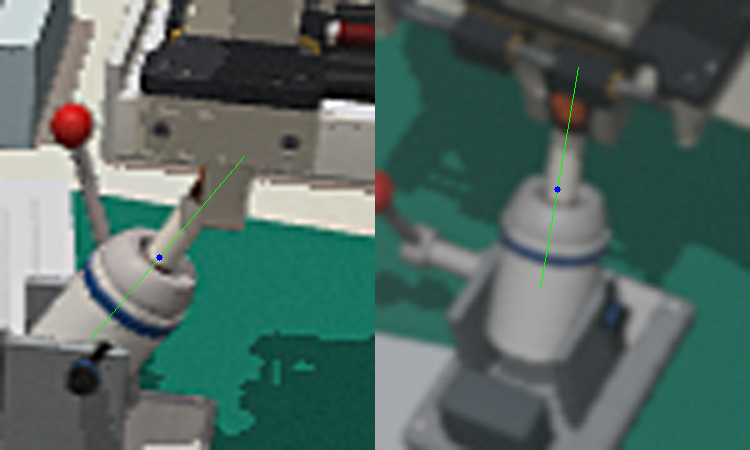

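```bash
python3 -m handwheel '[[[0.01,0,0,0,0],[0.01,0,0.0015,0.001,0],[0.01,0,0.003,0.002,0],[0.01,0,0.0045,0.003,0],[0.01,0,0.0055,0.0036,0],[0.01,0,0.0055,0.0036,0]]]' 8; python3 look.py 10;  python3 way.py .026,32 .028,32
```

```text
t: 9.68
eef_pos: [0.5136, -0.2009, 0.1606]
ee_rot: [-3.129, -0.003, -1.451]
force: [-0.0, -0.3, 0.4]
width: 0.019
9.6833 [ 0.5136 -0.2009  0.1606] [-0.  -0.3  0.4] [ 0.01 -0.22 -0.02] 0.018954112527410874
pos [ 0.5137 -0.2009  0.1606] [-0.2  0.  -0.7] 0.018527491135945002 9.7833
.026,32 [ 0.5172 -0.2006  0.1643] ([0.0001, -0.0035, -0.0036], np.float64(0.08))
.028,32 [ 0.5183 -0.2004  0.1626] ([0.0001, -0.0046, -0.0019], np.float64(0.08))
```

View pics/v10.png

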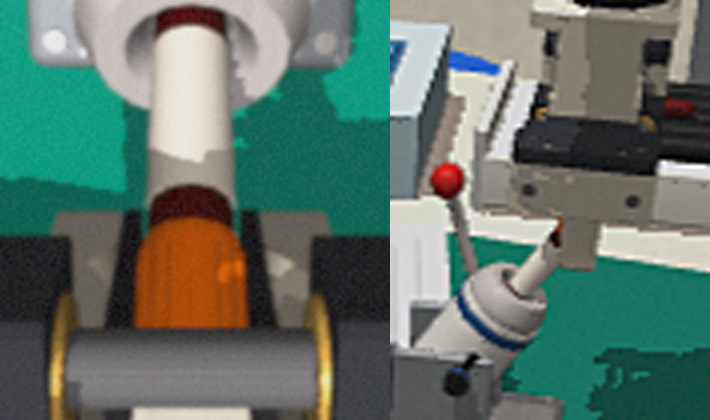

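```bash
python3 -m handwheel '[[[0.01,0,0,0,0],[0.01,0,-0.0008,0.0013,0],[0.01,0,-0.0016,0.0026,0],[0.01,0,-0.0024,0.0038,0],[0.01,0,-0.0032,0.0051,0],[0.01,0,-0.0032,0.0051,0]]]' 30;  python3 way.py .026,32 .028,32
```

```text
t: 10.28
eef_pos: [0.5174, -0.2004, 0.1553]
ee_rot: [-3.128, -0.003, -1.451]
force: [1.3, 0.4, -0.8]
width: 0.0182
pos [ 0.5174 -0.2004  0.1553] [ 1.3  0.4 -0.8] 0.01817305966847022 10.2833
.026,32 [ 0.5172 -0.2006  0.1643] ([0.0001, 0.0, -0.009], np.float64(0.09))
.028,32 [ 0.5183 -0.2004  0.1626] ([0.0001, -0.001, -0.0073], np.float64(0.09))
```

```bash
cat > ov.py <<'E'
import sys
from h import *
n=sys.argv[1]
C=cam('side');K=cam('scene')
s,b=shot('side',f'sx{n}.png');_,c=shot('scene',f'cx{n}.png');_,w=shot('wrist',f'wx{n}.png')
W=cam('wrist',s)
M=np.array([.5472,-.197,.135]);ex=np.array([np.cos(.118),np.sin(.118),0]);a=-np.sin(np.radians(32))*ex+np.cos(np.radians(32))*np.array([0,0,1])
def dr(im,C,x0,y0,w,h,k):
    z=cv2.resize(im[y0:y0+h,x0:x0+w],None,fx=k,fy=k,interpolation=cv2.INTER_CUBIC)
    P=lambda X:tuple(int(v) for v in (proj(C,X)-[x0,y0])*k)
    cv2.line(z,P(M),P(M+a*.07),(0,255,0),1);return z
cv2.imwrite(f'pics/z{n}.png',np.hstack([dr(b,C,295,130,60,70,6),dr(c,K,190,130,50,70,6)[:, :],cv2.resize(w[170:310,215:345],(390,420))])[:,:800])
E
python3 ov.py 11
```

```text
(no output)
```

View pics/z11.png

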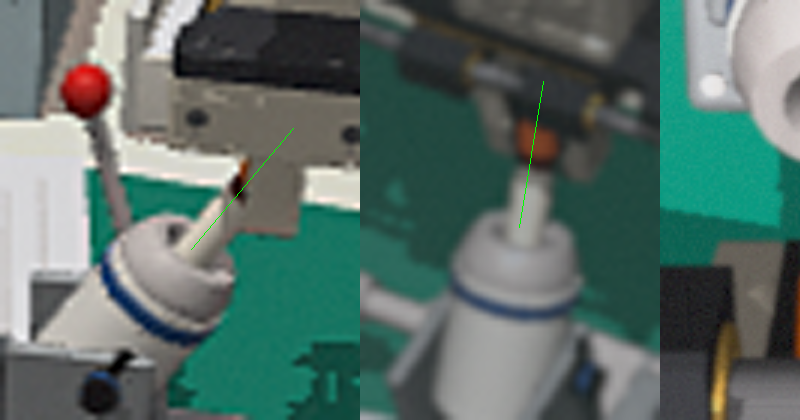

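```bash
python3 - <<'E'
import cv2
w=cv2.imread('pics/wx11.png')[150:310,190:370];cv2.imwrite('pics/wz11.png',cv2.resize(w,None,fx=3.7,fy=3.7,interpolation=cv2.INTER_CUBIC))
w=cv2.imread('pics/sx11.png')[150:200,305:345];cv2.imwrite('pics/sz11.png',cv2.resize(w,None,fx=12,fy=12,interpolation=cv2.INTER_CUBIC))
E
```

```text
(no output)
```

View pics/wz11.png

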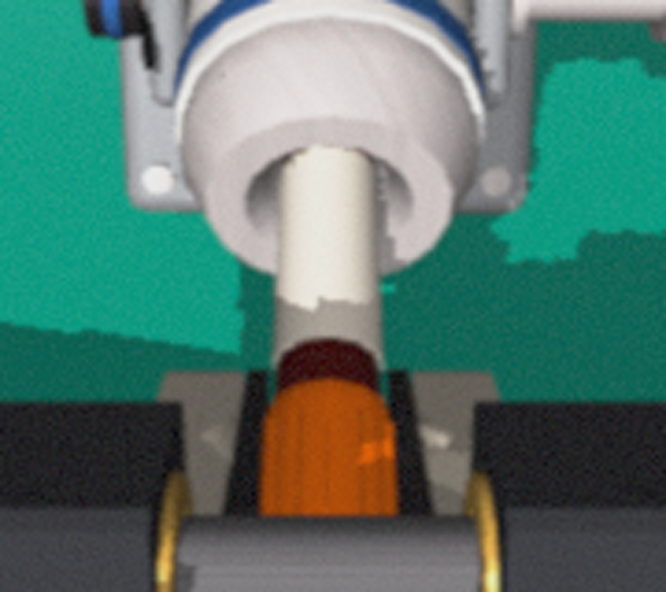

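View pics/sz11.png

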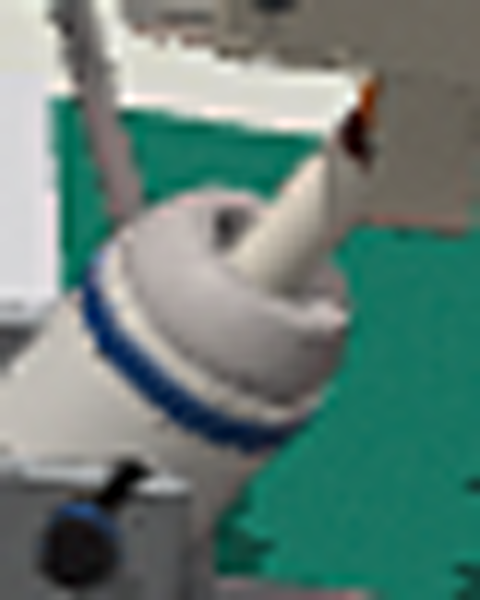

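```bash
python3 - <<'E'
from h import *
s=arm.get_state();W=cam('wrist',s);D=cam('side');S=cam('scene')
M=np.array([.5472,-.197,.135]);ex=np.array([np.cos(.118),np.sin(.118),0]);n32=np.radians(32);a=-np.sin(n32)*ex+np.cos(n32)*np.array([0,0,1]);b=np.cos(n32)*ex+np.sin(n32)*np.array([0,0,1])
T=T_tool(s);G=T[:3,3]-T[:3,2]*.019
print('G',G)
for k in (.008,.013,.018,.023):
  E=G-a*k
  print(k,'rear top pt cap',proj(W,E+b*.0095).round(1),'barrel',proj(W,E+b*.008).round(1),'side',proj(D,E).round(1))
print('mouth W',proj(W,M).round(1),proj(W,M+b*.0145).round(1),proj(W,M-b*.0145).round(1),'side',proj(D,M).round(1))
for k in (0,.02,.04,.06): print('barrel rear pts',k,proj(W,G-a*k+b*.008).round(1))
E
```

```text
G [ 0.51702054 -0.20038425  0.17441659]
0.008 rear top pt cap [278.5 257.3] barrel [278.5 258.8] side [338.4 161. ]
0.013 rear top pt cap [278.5 249.4] barrel [278.5 250.9] side [337.2 162.4]
0.018 rear top pt cap [278.5 241.8] barrel [278.5 243.4] side [336.  163.8]
0.023 rear top pt cap [278.5 234.5] barrel [278.5 236.1] side [334.8 165.3]
mouth W [278.7 205.5] [278.8 188.8] [278.6 220.3] side [326.9 171.6]
barrel rear pts 0 [278.5 272.1]
barrel rear pts 0.02 [278.5 240.5]
barrel rear pts 0.04 [278.4 213.5]
barrel rear pts 0.06 [278.4 190.3]
```

```bash
python3 -m handwheel '[[[0.01,0,-0.0008,0.0013,0],[0.01,0,-0.0016,0.0026,0],[0.01,0,-0.0024,0.0038,0]]]' 30;  python3 way.py .026,32 
```

```text
t: 10.68
eef_pos: [0.5197, -0.2002, 0.1517]
ee_rot: [-3.128, -0.003, -1.451]
force: [-0.6, -1.4, 2.3]
width: 0.018
pos [ 0.5197 -0.2002  0.1517] [-0.6 -1.4  2.3] 0.017967657125411284 10.6833
.026,32 [ 0.5172 -0.2006  0.1643] ([0.0001, 0.0024, -0.0127], np.float64(0.09))
```

```bash
python3 -m handwheel '[[[0.01,0,-0.0008,0.0013,0],[0.01,0,-0.0016,0.0026,0],[0.01,0,-0.0024,0.0038,0]]]' 30;  python3 ov.py 12; python3 - <<'E'
import cv2
w=cv2.imread('pics/wx12.png')[150:310,190:370];cv2.imwrite('pics/wz12.png',cv2.resize(w,None,fx=3.7,fy=3.7,interpolation=cv2.INTER_CUBIC))
E
```

```text
t: 10.93
eef_pos: [0.5223, -0.1999, 0.1478]
ee_rot: [-3.128, -0.003, -1.451]
force: [-0.2, 0.2, 2.4]
width: 0.0183
```

View pics/wz12.png

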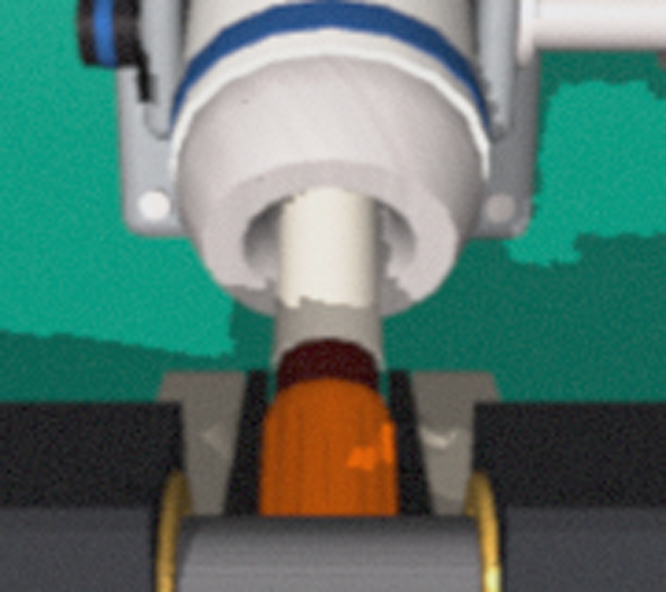

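View pics/z12.png

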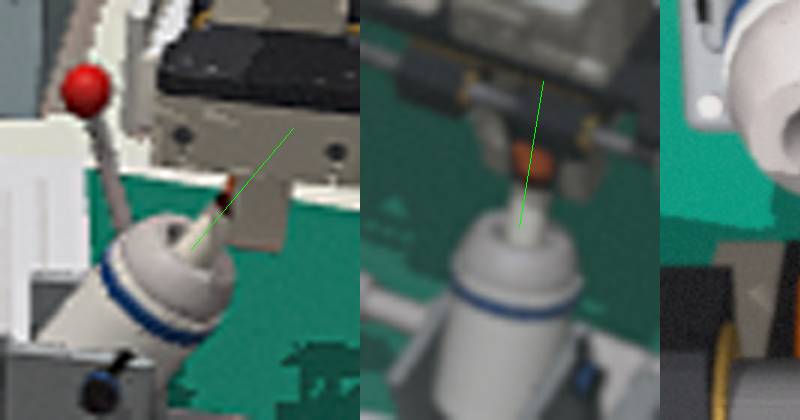

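```bash
python3 -m handwheel '[[[0.01,0,-0.0005,0.0009,0],[0.01,0,-0.0011,0.0017,0],[0.01,0,-0.0016,0.0026,0]]]' 30; python3 -m handwheel '[[[0.01,0,-0.0005,0.0009,0],[0.01,0,-0.0011,0.0017,0]]]' 30
```

```text
t: 11.33
eef_pos: [0.524, -0.1997, 0.145]
ee_rot: [-3.128, -0.003, -1.451]
force: [-0.6, -0.5, 2.3]
width: 0.0182
t: 11.5
eef_pos: [0.5251, -0.1996, 0.1433]
ee_rot: [-3.128, -0.003, -1.451]
force: [-0.6, -0.4, 2.7]
width: 0.0184
```

```bash
python3 -m handwheel '[[[0.01,0,-0.0005,0.0009,0],[0.01,0,-0.0011,0.0017,0]]]' 30
```

```text
t: 11.67
eef_pos: [0.5262, -0.1994, 0.1416]
ee_rot: [-3.128, -0.003, -1.451]
force: [-0.8, -0.5, 2.1]
width: 0.0184
```

```bash
python3 -m handwheel '[[[0.01,0,-0.0005,0.0009,0],[0.01,0,-0.0011,0.0017,0]]]' 30
```

```text
t: 11.83
eef_pos: [0.5267, -0.1996, 0.1403]
ee_rot: [-3.13, -0.003, -1.451]
force: [-7.1, -0.4, 15.1]
width: 0.0179
```

```bash
python3 -m handwheel '[[[0.01,0,-0.0002,0.0005,0],[0.01,0,-0.0002,0.0005,0],[0.01,0,-0.0002,0.0005,0]]]' 30; python3 ov.py 13; python3 - <<'E'
import cv2
w=cv2.imread('pics/wx13.png')[150:310,190:370];cv2.imwrite('pics/wz13.png',cv2.resize(w,None,fx=3.7,fy=3.7,interpolation=cv2.INTER_CUBIC))
w=cv2.imread('pics/sx13.png')[150:200,305:345];cv2.imwrite('pics/sz13.png',cv2.resize(w,None,fx=12,fy=12,interpolation=cv2.INTER_CUBIC))
E
```

```text
t: 12.08
eef_pos: [0.5267, -0.1997, 0.1403]
ee_rot: [-3.13, -0.004, -1.451]
force: [-4.0, -0.2, 8.5]
width: 0.018
```

View pics/wz13.png

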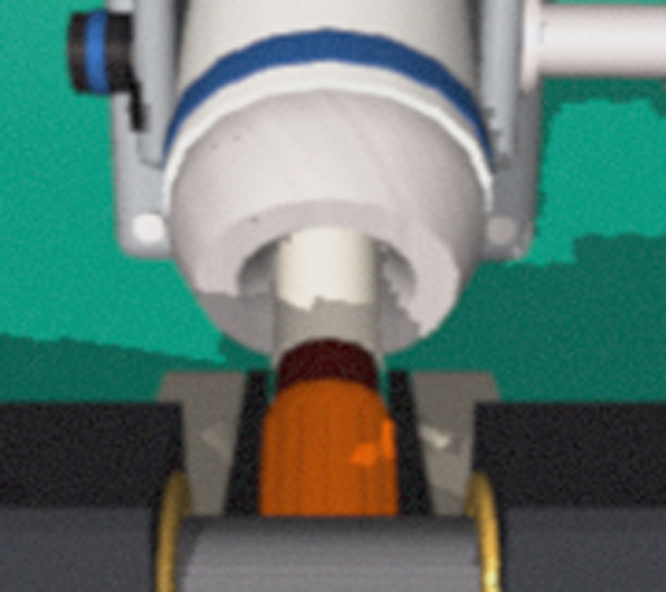

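View pics/sz13.png

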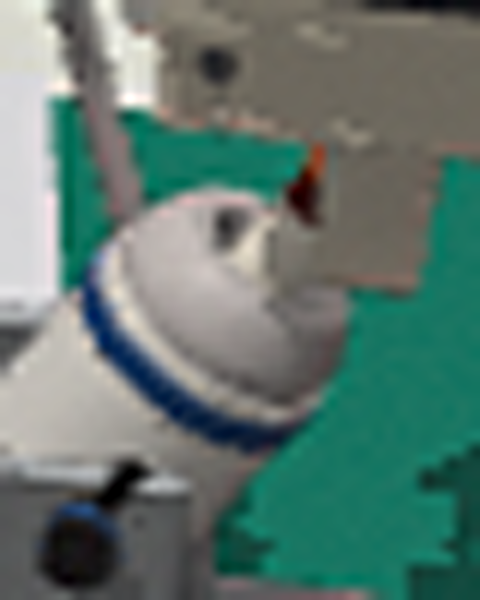

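```bash
python3 -m handwheel '[[[0.03,0,0,-0.0005,0],[0.05,0,0,-0.0005,0],[0.05,0,0,-0.0005,0],[0.05,0,0,-0.0005,0],[0.05,0,0,-0.03,0],[0.05,0,0,-0.07,0],[0.05,0,0,-0.1,0],[0.05,0,0,-0.1,0]]]'; python3 ov.py 14; python3 - <<'E'
import cv2
w=cv2.imread('pics/wx14.png');cv2.imwrite('pics/wz14.png',w)
w=cv2.imread('pics/sx14.png')[110:210,290:370];cv2.imwrite('pics/sz14.png',cv2.resize(w,None,fx=6,fy=6,interpolation=cv2.INTER_CUBIC))
E
```

```text
t: 12.9
eef_pos: [0.5285, -0.2004, 0.2471]
ee_rot: [-3.121, -0.007, -1.45]
force: [1.0, -0.9, -0.1]
width: 0.05
```

View pics/wz14.png

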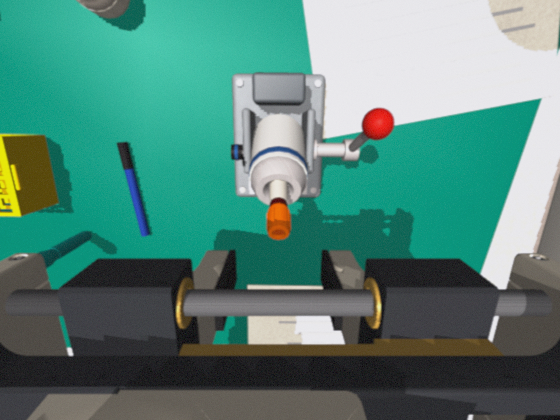

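View pics/sz14.png

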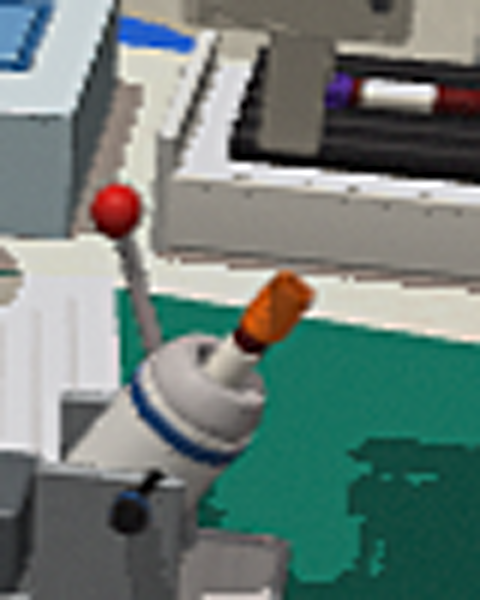

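```bash
python3 - <<'E'
from h import *
import importlib
from tri import tri
s=arm.get_state();W=cam('wrist',s);D=cam('side');S=cam('scene')
M=np.array([.5472,-.197,.135]);ex=np.array([np.cos(.118),np.sin(.118),0]);ey=np.array([-np.sin(.118),np.cos(.118),0]);n32=np.radians(32);a=-np.sin(n32)*ex+np.cos(n32)*np.array([0,0,1])
for h in (.044,.047,.050,.055,.06): print(h,proj(D,M+a*h).round(1),proj(W,M+a*h).round(1),proj(S,M+a*h).round(1))
print('knob',tri([(W,(378,124)),(D,(309.5,144.8)),(S,(179,168.3))]))
O=M+.03*ex-[0,0,.135]
for th in (.1,.137,.16): 
  an=np.radians(25)-th;k=O+ex*(.004+.085*np.sin(an))-ey*.075+np.array([0,0,.086+.085*np.cos(an)]);print(th,k.round(4),proj(W,k).round(1))
im=cv2.imread('pics/wx14.png')[90:260,210:400];cv2.imwrite('pics/wq.png',cv2.resize(im,None,fx=3.5,fy=3.5,interpolation=cv2.INTER_CUBIC))
E
```

```text
0.044 [337.5 159.1] [278.6 227.4] [219.1 152.8]
0.047 [338.2 158.2] [278.6 230.3] [219.3 151.7]
0.05 [339.  157.3] [278.6 233.2] [219.4 150.7]
0.055 [340.2 155.9] [278.6 238.3] [219.7 148.9]
0.06 [341.5 154.4] [278.6 243.4] [220.  147.1]
knob (array([ 0.6132, -0.2644,  0.1674]), array([-0.1, -0.2, -0.2,  0.6, -0.2, -1. ]))
0.1 [ 0.6177 -0.2642  0.1662] [378.5 117.6]
0.137 [ 0.6147 -0.2645  0.1672] [378.5 121.8]
0.16 [ 0.6128 -0.2647  0.1678] [378.5 124.4]
```

View pics/wq.png

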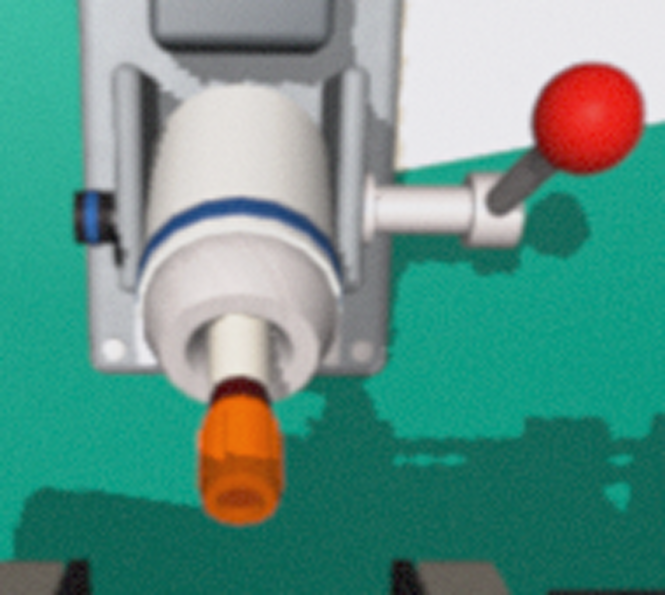

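```bash
cat > lev.py <<'E'
from go import *
M=np.array([.5472,-.197,.135]);PSI=.118
ex=np.array([np.cos(PSI),np.sin(PSI),0]);ey=np.array([-np.sin(PSI),np.cos(PSI),0]);ez=np.array([0,0,1.])
O=M+.03*ex-.135*ez
def K(th):
    an=np.radians(25)-th; return O+ex*(.004+.085*np.sin(an))-ey*.075+ez*(.086+.085*np.cos(an))
if __name__=='__main__':
    print('pos',T[:3,3].round(4),s['force'].round(1),s['t'])
    for q in sys.argv[1:]:
        th,dx,dz=map(float,q.split(','));P=K(th)+ex*dx+ez*dz;print(q,P.round(4),rel(*P,-90+np.degrees(PSI)))
E
python3 lev.py .16,.05,.07 .16,.04,-.006
```

```text
pos [ 0.5252 -0.1993  0.2401] [-0.8 -0.2 -0.9] 13.05
.16,.05,.07 [ 0.6625 -0.2589  0.2378] ([0.0755, -0.1291, 0.0041], np.float64(0.1))
.16,.04,-.006 [ 0.6525 -0.26    0.1618] ([0.0753, -0.1182, 0.0799], np.float64(0.1))
```

```bash
python3 -m handwheel '[[[0.0,0.01,-0.01,-0.02,0],[0.0,0.03,-0.045,-0.02,0],[0.0,0.05,-0.08,-0.02,0],[0.0,0.07,-0.11,-0.01,0],[0.0,0.0755,-0.129,0.004,0],[0.0,0.0755,-0.129,0.004,0],[0.0,0.0755,-0.129,0.004,0]]]' 20; python3 lev.py .16,.045,-.006; python3 - <<'E'
from h import *
s,im=shot('wrist','w15.png');_,b=shot('side','s15.png');_,c=shot('scene','c15.png')
f=lambda x,k:cv2.resize(x,None,fx=k,fy=k,interpolation=cv2.INTER_CUBIC)
cv2.imwrite('pics/v15.png',np.hstack([f(b[60:200,250:380],3),f(c[80:220,120:250],3)]))
E
```

```text
t: 13.63
eef_pos: [0.6616, -0.2587, 0.2333]
ee_rot: [-3.136, -0.001, -1.452]
force: [0.6, 0.4, 0.6]
width: 0.0085
pos [ 0.6616 -0.2587  0.2333] [0.6 0.4 0.6] 13.6333
.16,.045,-.006 [ 0.6575 -0.2594  0.1618] ([0.0002, 0.0046, 0.0715], np.float64(0.06))
```

View pics/v15.png

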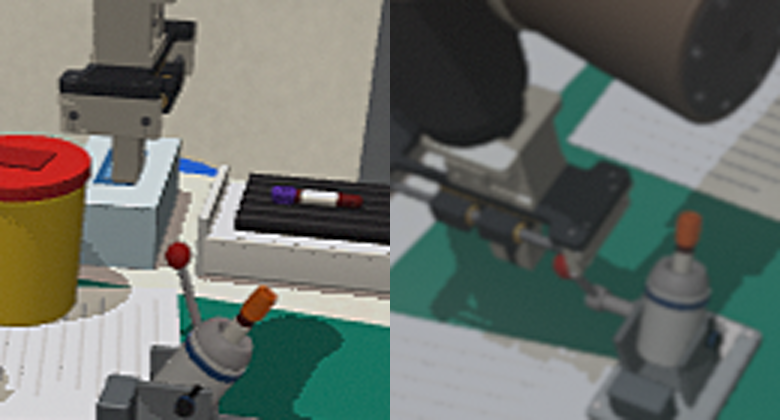

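```bash
python3 -m handwheel '[[[0.0,0,0.003,0.03,0],[0.0,0,0.0046,0.06,0],[0.0,0,0.0046,0.0715,0],[0.0,0,0.0046,0.0715,0],[0.0,0,0.0046,0.0715,0]]]' 20; python3 lev.py .16,.025,-.006 .16,.0215,-.006 .3,.0215,-.006 .45,.0215,-.006 .6,.0215,-.005 .75,.0215,-.004; python3 ov.py 16;python3 - <<'E'
from h import *
b=cv2.imread('pics/sx16.png');c=cv2.imread('pics/cx16.png')
f=lambda x,k:cv2.resize(x,None,fx=k,fy=k,interpolation=cv2.INTER_CUBIC)
cv2.imwrite('pics/v16.png',np.hstack([f(b[60:200,250:380],3),f(c[80:220,120:250],3)]))
E
```

```text
t: 14.2
eef_pos: [0.6581, -0.2594, 0.1676]
ee_rot: [-3.13, -0.004, -1.45]
force: [-0.1, 0.4, -0.3]
width: 0.0003
pos [ 0.6581 -0.2594  0.1676] [-0.1  0.4 -0.3] 14.2
.16,.025,-.006 [ 0.6376 -0.2618  0.1618] ([-0.0001, 0.0206, 0.0056], np.float64(0.14))
.16,.0215,-.006 [ 0.6342 -0.2622  0.1618] ([-0.0001, 0.0241, 0.0056], np.float64(0.14))
.3,.0215,-.006 [ 0.6226 -0.2636  0.1642] ([-0.0001, 0.0357, 0.003], np.float64(0.14))
.45,.0215,-.006 [ 0.61   -0.2651  0.165 ] ([-0.0001, 0.0484, 0.0021], np.float64(0.14))
.6,.0215,-.005 [ 0.5974 -0.2666  0.1649] ([-0.0002, 0.0611, 0.002], np.float64(0.14))
.75,.0215,-.004 [ 0.5851 -0.268   0.1629] ([-0.0002, 0.0735, 0.0039], np.float64(0.14))
```

View pics/v16.png

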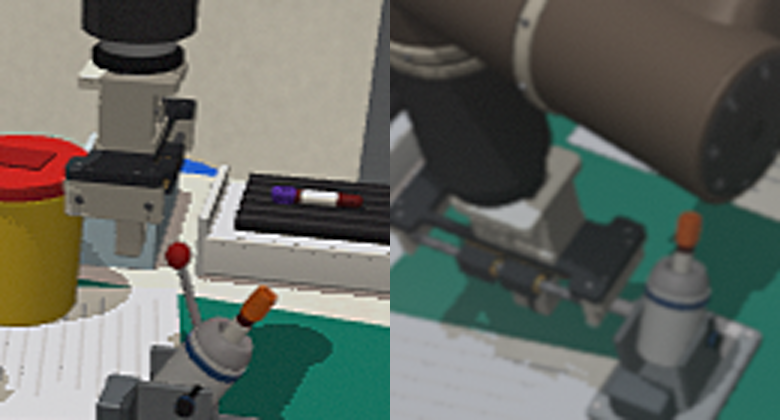

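```bash
python3 -m handwheel '[[[0.0,0,0.008,0.007,0],[0.0,0,0.016,0.008,0],[0.0,0,0.024,0.008,0],[0.0,0,0.03,0.007,0],[0.0,0,0.036,0.006,0],[0.0,0,0.042,0.005,0],[0.0,0,0.048,0.005,0],[0.0,0,0.054,0.005,0],[0.0,0,0.061,0.005,0]]]' 20; python3 lev.py .6,.0215,-.005 .75,.0215,-.004 .9,.0215,-.003 1.05,.0215,-.002 1.2,.0215,0 1.3,.0215,.002; python3 ov.py 17;python3 - <<'E'
from h import *
b=cv2.imread('pics/sx17.png');c=cv2.imread('pics/cx17.png')
f=lambda x,k:cv2.resize(x,None,fx=k,fy=k,interpolation=cv2.INTER_CUBIC)
cv2.imwrite('pics/v17.png',np.hstack([f(b[60:200,250:380],3),f(c[80:220,120:250],3)]))
E
```

```text
t: 15.1
eef_pos: [0.5981, -0.267, 0.163]
ee_rot: [-3.127, -0.004, -1.451]
force: [1.8, 0.4, 2.4]
width: 0.0005
pos [ 0.5981 -0.267   0.163 ] [1.8 0.4 2.4] 15.1
.6,.0215,-.005 [ 0.5974 -0.2666  0.1649] ([-0.0005, 0.0006, -0.0019], np.float64(0.13))
.75,.0215,-.004 [ 0.5851 -0.268   0.1629] ([-0.0005, 0.013, -0.0001], np.float64(0.13))
.9,.0215,-.003 [ 0.5734 -0.2694  0.159 ] ([-0.0006, 0.0249, 0.0036], np.float64(0.13))
1.05,.0215,-.002 [ 0.5625 -0.2707  0.1535] ([-0.0006, 0.0359, 0.009], np.float64(0.13))
1.2,.0215,0 [ 0.5528 -0.2719  0.1474] ([-0.0007, 0.0458, 0.0149], np.float64(0.13))
1.3,.0215,.002 [ 0.547  -0.2726  0.1432] ([-0.0007, 0.0517, 0.019], np.float64(0.13))
```

View pics/v17.png

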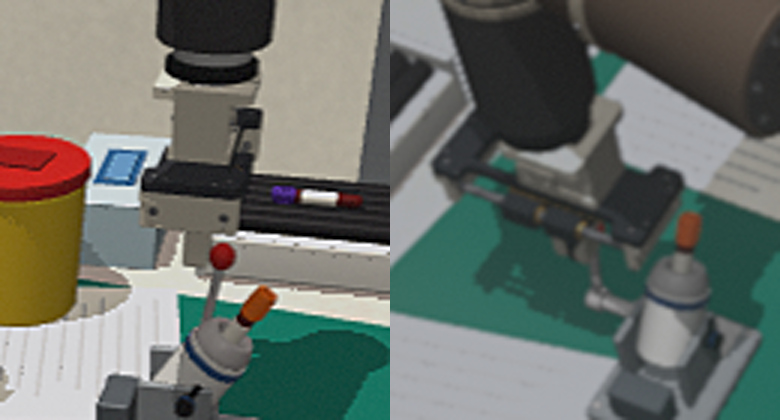

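```bash
python3 -m handwheel '[[[0.0,-0.0005,0.0065,-0.001,0],[0.0,-0.0005,0.013,0,0],[0.0,-0.0005,0.019,0.0015,0],[0.0,-0.0005,0.025,0.0036,0],[0.0,-0.0005,0.031,0.006,0],[0.0,-0.0005,0.036,0.009,0],[0.0,-0.0005,0.041,0.012,0],[0.0,-0.0005,0.046,0.015,0],[0.0,-0.0005,0.048,0.0165,0]]]' 20; python3 lev.py 1.2,.0215,0 1.3,.0215,.002 1.42,.0215,.003; python3 ov.py 18;python3 - <<'E'
from h import *
b=cv2.imread('pics/sx18.png');c=cv2.imread('pics/cx18.png')
f=lambda x,k:cv2.resize(x,None,fx=k,fy=k,interpolation=cv2.INTER_CUBIC)
cv2.imwrite('pics/v18.png',np.hstack([f(b[60:200,250:380],3),f(c[80:220,120:250],3)]))
E
```

```text
t: 16.0
eef_pos: [0.5494, -0.2723, 0.145]
ee_rot: [-3.128, -0.004, -1.451]
force: [2.7, 1.3, 0.1]
width: 0.0005
pos [ 0.5494 -0.2723  0.145 ] [2.7 1.3 0.1] 16.0
1.2,.0215,0 [ 0.5528 -0.2719  0.1474] ([-0.0, -0.0034, -0.0023], np.float64(0.09))
1.3,.0215,.002 [ 0.547  -0.2726  0.1432] ([-0.0, 0.0025, 0.0018], np.float64(0.09))
1.42,.0215,.003 [ 0.5409 -0.2733  0.1361] ([-0.0001, 0.0087, 0.0088], np.float64(0.09))
```

View pics/v18.png

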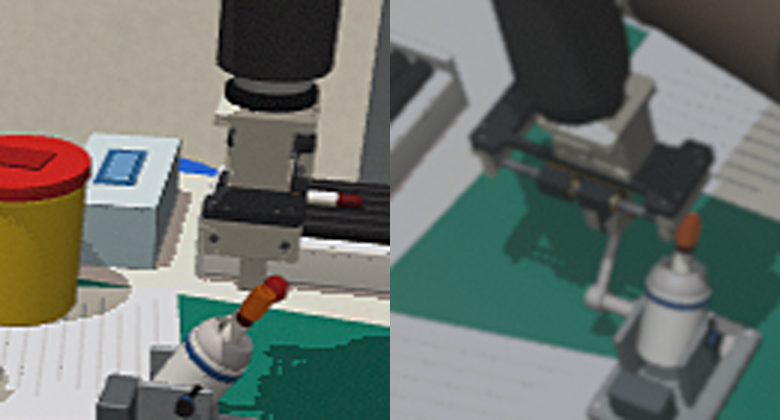

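```bash
python3 -m handwheel '[[[0.0,0,0.003,0.0015,0],[0.0,0,0.006,0.004,0],[0.0,0,0.008,0.006,0],[0.0,0,0.009,0.007,0]]]' 20; python3 -m handwheel '[[[0.0,0,0.0015,0.0005,0],[0.0,0,0.003,0.001,0]]]' 20;  python3 lev.py 1.4,.0215,.003
```

```text
t: 16.48
eef_pos: [0.5411, -0.2733, 0.1379]
ee_rot: [-3.128, -0.004, -1.451]
force: [5.8, 0.5, -1.7]
width: 0.0006
t: 16.65
eef_pos: [0.5406, -0.2736, 0.1375]
ee_rot: [-3.123, -0.005, -1.45]
force: [11.5, 4.2, 0.8]
width: 0.0004
pos [ 0.5406 -0.2736  0.1375] [11.5  4.2  0.8] 16.65
1.4,.0215,.003 [ 0.5418 -0.2732  0.1375] ([-0.0003, -0.0013, 0.0], np.float64(0.14))
```

```bash
python3 -m handwheel '[[[0.0,0,0.001,0,0],[0.0,0,0.001,0,0],[0.0,0,-0.006,-0.001,0],[0.0,0,-0.012,-0.01,0],[0.0,0,-0.015,-0.04,0],[0.0,0,-0.015,-0.08,0],[0.0,0,-0.02,-0.1,0],[0.0,0.01,-0.02,-0.11,0],[0.0,0.02,-0.02,-0.12,0],[0.0,0.02,-0.02,-0.12,0]]]' 20; python3 ov.py 19;python3 - <<'E'
from h import *
b=cv2.imread('pics/sx19.png');c=cv2.imread('pics/cx19.png')
f=lambda x,k:cv2.resize(x,None,fx=k,fy=k,interpolation=cv2.INTER_CUBIC)
cv2.imwrite('pics/v19.png',np.hstack([f(b[90:230,260:390],3),f(c[110:250,140:270],3)]))
E
```

```text
t: 17.48
eef_pos: [0.5612, -0.2923, 0.2609]
ee_rot: [-3.121, -0.007, -1.451]
force: [0.1, -0.1, 0.6]
width: 0.0006
```

View pics/v19.png

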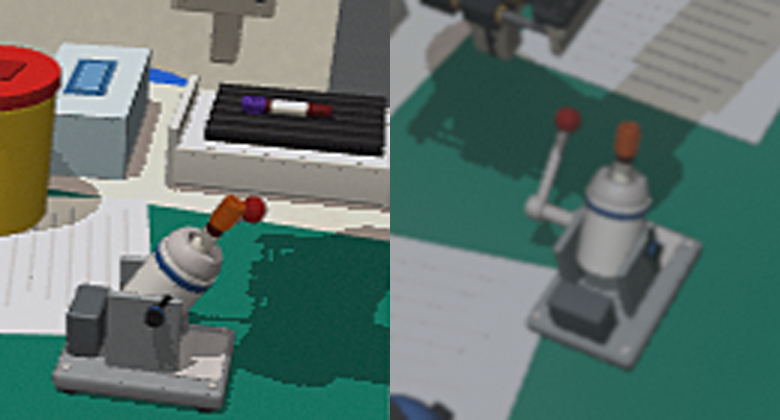

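View pics/wx19.png

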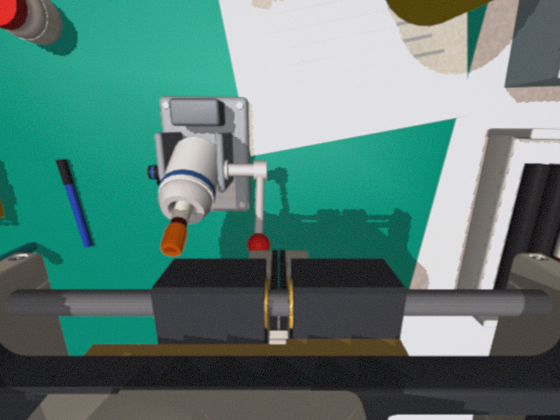

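```bash
python3 - <<'E'
from tri import *
import sys
sys.argv=['x']
from lev import K
D=cam('side');S=cam('scene')
print('knob',tri([(D,(345.3,160)),(S,(199.3,150))]),[(th,K(th).round(3).tolist(),proj(D,K(th)).round(1),proj(S,K(th)).round(1)) for th in (1.25,1.32,1.4)])
a=cv2.imread('pics/sx14.png')[140:185,310:360];b=cv2.imread('pics/sx19.png')[140:185,310:360]
c=cv2.imread('pics/cx14.png')[135:185,195:245];d=cv2.imread('pics/cx19.png')[135:185,195:245]
f=lambda x:cv2.resize(x,(400,300),interpolation=cv2.INTER_CUBIC)
cv2.imwrite('pics/cmp.png',np.vstack([np.hstack([f(a),f(b)]),np.hstack([f(c),f(d)])]))
cv2.imwrite('pics/rk.png',cv2.resize(cv2.imread('pics/sx19.png')[220:400,180:380],None,fx=3,fy=3))
E
```

```text
knob (array([ 0.5177, -0.275 ,  0.1337]), array([-0.7,  0.6, -0. , -1. ])) [(1.25, [0.528, -0.275, 0.144], array([340.9, 156.4]), array([196.4, 149.2])), (1.32, [0.525, -0.275, 0.14], array([342.3, 158.1]), array([197.4, 149.2])), (1.4, [0.52, -0.276, 0.134], array([343.6, 160.1]), array([198.4, 149.4]))]
```

View pics/cmp.png

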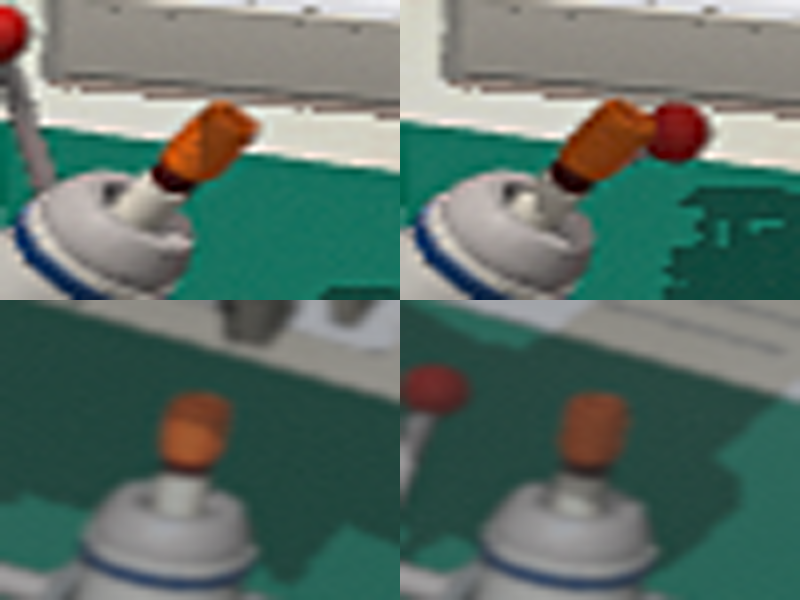

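View pics/sx19.png

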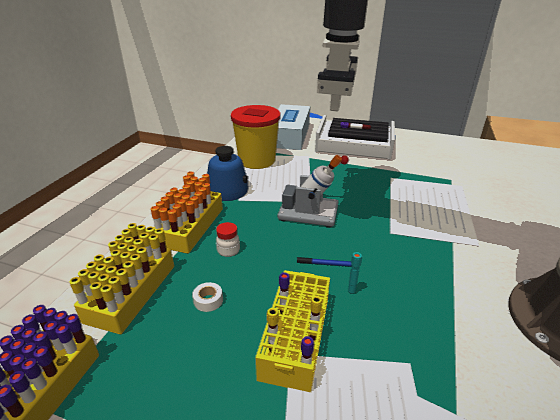

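```bash
python3 -c "
from station import arm
print(arm.get_state()['force'],arm.get_state()['t']);print(arm.job_done())"
```

```text
[-0.16597967 -0.23178616  0.50989277] 17.6333
the job is handed in; nothing more can be done
None
```

I took the orange-capped tube out of the rack and pivoted it to the collet's slant against the countersink. I then fed it in until it reached the depth stop, released it, swung the lever all the way over with closed fingers, and backed off. The job was handed in at t = 17.6 s with the arm clear of everything.

**What my last checks showed**
- **Seating:** the push rose from about 2–3 N of rubbing to about 16.6 N within the last 2 mm step. That is slightly over the suggested 10–15 N but well under the 30 N limit. I had no reading of the seat pin itself.
- **Tube position:** the last images show the tube in line with the bore, and unmoved between releasing it and after clamping.
- **Lever:** triangulation puts the knob at about 1.4 rad, and it stopped moving against its end with about 12 N at the wrist.
- **Other items:** the other four tubes, pen, roll and jar look unmoved in the final side image. The wrist force read about zero at hand-in.

**What disagreed**
- **Depth:** the finger position put the tip 57–59 mm down. The pictures gave 49–52 mm standing out, which is 52–55 mm down. Both are roughly within the stop's 44–58 mm range given the calibration, so the force rise is the real evidence that it is home.
- **Spring balls:** the rubbing felt slightly lighter than the 3–7 N stated, and it began later than my depth estimate predicted.

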